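Take the peg perch off the play gym's T-track to dry

ROBOT

A 6-joint arm with a two-finger parallel gripper is mounted at the origin on the work surface. World frame = base frame: x ahead of the robot, y to its left, z up, the work surface at z = 0. Lengths are in mm, angles in rad, forces in N, time in s.
With the tool pointing down it reaches from about 350 to 975 mm from the base axis. Payload 7.1 kg.
Tool frame: the origin (TCP) lies at the very end of the fingers, on their centre line; the grasp point (between the pads) lies 19 mm behind it; z points along the fingers, x is the direction in which the jaws open and shut, and the axes are right-handed (so a half turn about z gives the same grasp; the last joint's range is limited). The gripper opens to 88 mm and grips with 3 to 60 N. Pads are 20 mm wide; open, the fingers measure 115 mm over their backs; the gripper's body (75 mm by 178 mm) begins 61 mm behind the grasp point.
Start: joints at [-1.345, 0.423, 1.63, -0, 1.089, -0.019], TCP at [151.495, -606.344, 197.775] pointing down, gripper open.
Joint ranges: [-3, 3], [-0.9, 2.11], [0.09, 2.58], [-1.31, 4.45], [0.11, 2.69], [-2.54, 2.54]. Speed limits (rad/s): [2.39, 2.39, 3.01, 3.14, 3.14, 3.14].

INTERFACE

Orientations are given as a rotation vector (axis times angle).
In Python, from workcell import ctrl gives the robot as it stands. The module is installed in compiled form; this text tells all that it offers.
- The arm moves only by the tool move_arm, never from a script. Its argument "motion" is a list of rows, each a list of 2 entries, a list of its own where there are three numbers: the shift along the tool's x, y, z normalised to -1 to 1, where 1 is 150 mm, then the turn, a rotation vector about the tool's x, y, z normalised to -1 to 1, where 1 is 60 degrees. In form: [[[x, y, z], [rx, ry, rz]], ...]. A call has exactly 5 rows; each row is the pose to reach, as a shift and turn from the pose commanded when the call began, along the tool's axes at that moment; what a row does not reach only later rows make up. A row lasts 1/8 s, in which the tool goes at most 62.5 mm and 10.7 degrees, less where a joint would pass 70% of its speed; a pose out of reach is approached as far as the arm can. A call with a number of a shift or a turn outside -1 to 1 is refused whole. A call with a gripper value outside its range is refused whole. "gripper" is the opening, from 0 (shut) to 1 (fully open), set as the call begins (left out, the last holds). The fingers move at their own pace and stop on an object; the grip force is fixed at half the most. Time passes only in rows, so rows that repeat a pose let the fingers close, or fill a call up. It gives the time, the measured TCP pose, the force and the opening at its end, in the units of the state.
- ctrl.get_obs(): the state, without advancing time (a new reading comes with each control period).
- ctrl.get_image(name): name is "scene" or "side" or "wrist"; returns a dict with "pixels" (480x640x3 uint8, red, green, blue), "camera_matrix" (3x3 intrinsics, pixels), "R" (3x3) and "t" (3): a world point X has camera coordinates R X + t; the wrist camera has in their place "mount" (4x4, takes a point from camera to tool coordinates, whose origin is the TCP and whose axes are the tool frame's). Camera axes: x right, y down, z forward; pixel columns grow to the right and rows downward; lengths in mm; the calibration is good to about 2 mm. A picture is of the moment at which its call begins: read the wrist's pose just before it. There is no depth.
- ctrl.close_job(): hands the job in, once; it reports no verdict.
Trained networks look in the newest picture that a camera, given by its name, has taken for a name from the list of things; names that differ only in an ending like _2 or _b are one class to them, and where a whole thing is asked for, a point or a joint stands for the part that bears it (a point fixed in the world has none). Each returns a list of dicts, best first, with "p" (0 to 1); they miss things now and then, are a little off and sometimes report something else, mostly with a low value. They report only what shows in the picture. A call takes as long as a camera call. They do not tell look-alikes from the thing itself.
- ctrl.boxes_of(camera, name): "location" ([x, y, z] in mm, in world coordinates, good to about 4 mm: the middle of the surface that is visible of it).
- ctrl.regions_of(camera, name): "mask" (480x640 bool, what is visible of it).
- ctrl.pinpoint(camera, name): "location" ([x, y, z] in mm, in world coordinates, good to about 4 mm: a listed point, or the origin of a listed thing).
The state is a dict: "t": time; "qpos": joint angles; "qvel": joint speeds; "joint_torque": joint torques, N m; "ee_pos": TCP position; "orientation": TCP orientation; "ft_force": force on the tool from outside, world axes, zero at the start; "moment": the same for the moment, N m; "width": finger opening in mm.
Only numpy, scipy, OpenCV 4.12 (cv2) and the standard library are available. Lean on these libraries where they do the work, as an engineer would, in place of code of your own. Each camera call takes 0.05 s, during which the arm holds its last target.

TASK

The wooden peg perch on the budgie gym's sloping T-track has to come off to dry. Slide it along the track to the end where the lips are cut away, lift it off there, and stand it upright on its steel foot on a free spot of the floor of the grey drip tray, without dropping it. Leave the other things on the table and in the tray as they are.

Things in the scene. Friction and masses are not known exactly. Their poses are not given: they have to be found in the camera images.
- peg_perch: Peg perch held in the T-track: dark wooden dowel 19 mm across on a steel T-foot, 95 mm long in all, 70 g. Origin: centre of the foot's underside; z along the dowel away from the foot, y along the track. Up z: foot plate 26 (x) by 32 mm (y), 5 mm thick; neck 10 by 22 mm to 12 mm; collar 30 mm across to 16 mm; bare dowel 16 to 95 mm. Loose in the track (2 mm play sideways, 1.5 mm in height); slides easily.
- gym: Play gym: fixed wooden ladder frame on a plywood base, 500 mm wide (y), 300 mm deep (x), origin under the centre of its base. Its ladder slopes 32 degrees down towards the robot (-x), with an aluminium T-track across it and a high perch bar above. The bar's posts, 18 mm square, stand 235 mm to each side of the middle. Ladder rungs stand no farther out of the slope than the track.
- track_mid (a point): Middle of the T-track's slot floor. Axes: y along the track (level), z square out of the slope, 32 degrees off vertical towards the robot, x up the slope. Track 38 mm wide; lips 6.5 to 10.5 mm above the slot floor leave a 14 mm slot and reach 110 mm to each side of this point. At one side follows the open end, at the other a solid grey end cap 16 mm high; which is which changes.
- open_mid (a point): Middle of the slot floor of the track's open end, 137 mm along the track from track_mid, same axes. This end piece, 54 mm long, has the same floor and side walls 10.5 mm high but no lips and no end wall (its dark floor shows at full width), so the foot lifts out along z. The foot is clear of the lips when the peg perch's origin is within 10 mm of this point; let go here, it would topple down the slope.
- bar_mid (a point): Middle of the fixed high perch bar: wood, 14 mm thick, 520 mm long, parallel to the track. In track_mid's frame it lies 68 mm up the slope (x) and 136 mm out (z), so it is almost straight above the peg perch: a tool coming straight down meets it, one leaning along the dowel passes under it.
- tray: Grey plastic drip tray, loose, 180 mm (x) by 270 mm (y), 30 mm high, walls and floor 4 mm thick. Origin at the centre of its underside; it stands flat on the table.
- perch_clamp: Steel perch clamp, about 70 by 80 mm, 20 mm high, lying in the right-hand (-y) half of the tray; the other half is free. Origin under its middle. To be left alone.
- cups_tall: Stack of four clear storage cups, 76 mm across, 184 mm high, behind the gym and the tray. To be left alone.
- cups_low: Stack of two clear storage cups, 84 mm across, 100 mm high, behind the gym and the tray. To be left alone.
- dish: White ceramic feeding dish, 116 mm across, 36 mm high, between the robot and the tray. To be left alone.
- clothespin_toy: Wooden clothespin toy about 160 mm long, 18 mm high, lying left of the gym. To be left alone.
- rattle_ball: Purple plastic rattle ball, 49 mm across, on the gym's base board under the ramp. To be left alone.
- drinker: Clear drinker bottle, 52 mm across, 150 mm high, left of the gym. To be left alone.
- brush: Brush with wooden handle, 170 mm long, lying right of the tray. To be left alone.
Not all that is in view belongs to the job. Of the things that look like the peg_perch, the smaller one is meant.

How it is judged:
By the outcome, as a careful person would: the job done as asked, in the order asked, and still so for the second after the job is handed in, with the robot touching nothing.
It also fails if it takes over 54 s, if anything falls off the work surface, if the arm or the gripper's body presses on something with over 40 N, if the wrist force passes 120 N, or if a joint passes its speed limit or range.

## Working session

There is one attempt and no reset: what is moved stays moved. The work goes in short steps, Python scripts to look and compute and a tool call to move; the robot and the scene stay as the last step left them, time stands still between calls to the robot, and variables do not carry over. Pictures are saved under pics/ and viewed, and the job is handed in when it is done.

Besides the shell and the picture viewer there is one more tool, called after ">>>" as a command line: name --argument value ..., lists and objects as JSON in quotes. move_arm: Moves the arm, as the interface text tells. Its arguments: {"type":"object","properties":{"motion":{"type":"array","items":{"type":"array"}},"gripper":{"type":"number"}},"required":["motion"]}

```bash
mkdir -p pics
cat > h.py <<'E'
import numpy as np, cv2
from workcell import ctrl
from scipy.spatial.transform import Rotation as R
def snap(cam,fn):
    im=ctrl.get_image(cam); cv2.imwrite('pics/'+fn+'.png',im['pixels'][:,:,::-1]); return im
def proj(im,X):
    c=im['R']@np.array(X,float)+im['t']; p=im['camera_matrix']@c; return p[:2]/p[2]
E
python3 - <<'E'
from h import *
o=ctrl.get_obs(); print({k:np.round(v,3) for k,v in o.items()})
for c in ['scene','side']:
    snap(c,c+'0')
    for n in ['peg_perch','track_mid','open_mid','bar_mid','gym','tray','perch_clamp']:
        print(c,n,[(np.round(d['location']),round(d['p'],2)) for d in ctrl.pinpoint(c,n)][:4])
E
```

```text
{'t': np.float64(0.0), 'qpos': array([-1.345,  0.424,  1.631,  0.   ,  1.089, -0.019]), 'qvel': array([0.001, 0.   , 0.001, 0.   , 0.   , 0.001]), 'joint_torque': array([-1.0000e-03, -5.4462e+01, -2.7367e+01,  6.4000e-02,  2.3000e-02,
       -0.0000e+00]), 'ee_pos': array([ 151.381, -605.778,  197.005]), 'orientation': array([-2.475e+00,  1.933e+00,  2.000e-03]), 'ft_force': array([0.123, 0.273, 0.315]), 'moment': array([-0.007, -0.059,  0.007]), 'width': np.float64(88.135)}
scene peg_perch [(array([317., 482.,  27.]), 0.95), (array([571., 249., 129.]), 0.73)]
scene track_mid [(array([578., 197., 128.]), 0.61)]
scene open_mid [(array([604.,  61., 124.]), 0.54)]
scene bar_mid [(array([566., 200., 278.]), 0.57)]
scene gym [(array([540., 190.,   2.]), 0.65)]
scene tray [(array([ 513., -326.,    2.]), 0.76)]
scene perch_clamp [(array([ 513., -404.,    2.]), 0.5)]
side peg_perch []
side track_mid []
side open_mid []
side bar_mid [(array([568., 196., 271.]), 0.65), (array([ 518., -404.,    4.]), 0.4), (array([ 450., -595.,   -2.]), 0.35)]
side gym [(array([568., 193., 274.]), 0.63)]
side tray [(array([ 512., -324.,   -2.]), 0.68)]
side perch_clamp [(array([ 513., -398.,    5.]), 0.85)]
```

View pics/scene0.png

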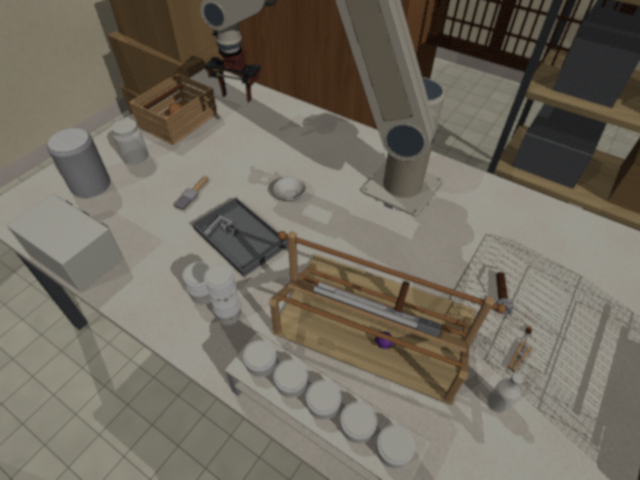

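View pics/side0.png

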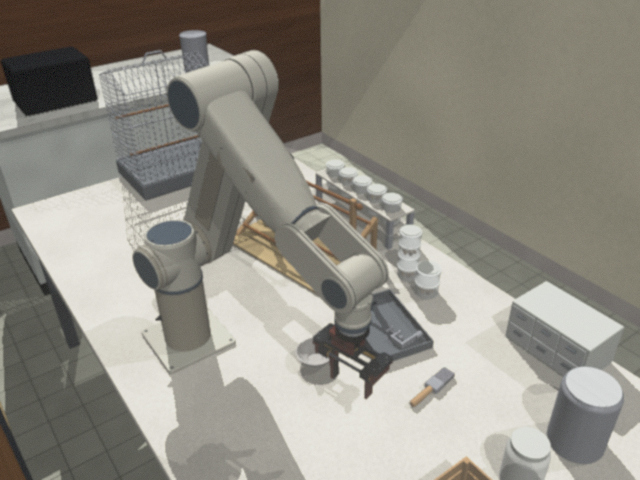

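Run:
```python
from h import *
im=cv2.imread('pics/scene0.png')
c=cv2.resize(im[220:400,250:520],None,fx=2.96,fy=2.96,interpolation=cv2.INTER_CUBIC)
cv2.imwrite('pics/z0.png',c)
```

```text
(no output)
```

View pics/z0.png

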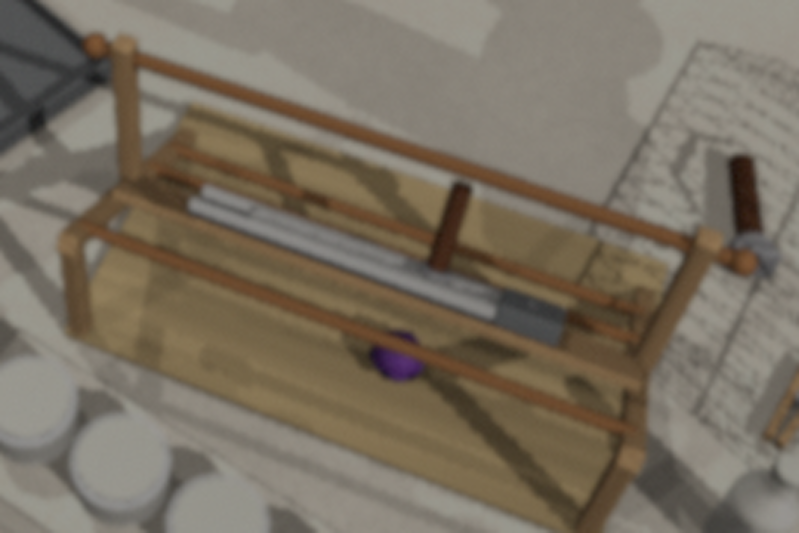

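```bash
cat > fit.py <<'E'
from h import *
from scipy.optimize import least_squares
a=np.radians(32)
def T(p):
    Rz=R.from_euler('z',p[3]).as_matrix()
    M=Rz@np.array([[np.cos(a),0,-np.sin(a)],[0,1,0],[np.sin(a),0,np.cos(a)]])
    return M,np.array(p[:3])
E
python3 - <<'E'
from fit import *
im=snap('scene','scene1')
z=lambda u,v:np.array([250+u/2.96,220+v/2.96])
px=[((68,-260,136),z(84,45)),((68,260,136),z(757,263))]
net=[((0,0,0),(578,197,128)),((0,-137,0),(604,61,124)),((68,0,136),(566,200,278))]
def f(p):
    M,t=T(p); r=[]
    for q,u in px: r+=list((proj(im,M@np.array(q)+t)-u)/1.5)
    for q,u in net: r+=list((M@np.array(q)+t-u)/4)
    return r
s=least_squares(f,[578,197,128,.19]); p=s.x; print(p,np.round(s.fun,1))
np.save('gym.npy',p); M,t=T(p)
img=im['pixels'][:,:,::-1].copy(); S=2.96
c=cv2.resize(img[220:400,250:520],None,fx=S,fy=S,interpolation=cv2.INTER_CUBIC)
def ln(q1,q2,col):
    A=[tuple(int(round(x)) for x in (proj(im,M@np.array(q)+t)-[250,220])*S) for q in(q1,q2)]
    cv2.line(c,A[0],A[1],col,1,cv2.LINE_AA)
ln((68,-260,136),(68,260,136),(0,255,0))
for x in(-19,-7,7,19): ln((x,-110,10.5),(x,110,10.5),(0,0,255))
for x in(-19,19):ln((x,-164,10.5),(x,-110,10.5),(255,0,0))
ln((-19,-164,10.5),(19,-164,10.5),(255,0,0));ln((-19,110,16),(19,110,16),(255,255,0))
y=-((M.T@(np.array([571,249,129])-t))*-1)[1]; print('pegT',M.T@(np.array([571,249,129])-t))
yy=(M.T@(np.array([571,249,129])-t))[1]
ln((0,yy,10),(0,yy,95),(0,255,255))
cv2.imwrite('pics/fit0.png',c)
E
```

```text
[5.80228953e+02 2.00519768e+02 1.27673738e+02 1.93572108e-01] [ 3.1  0.5 -3.2 -1.1  0.6  0.9 -0.1  0.6  1.3  0.9  0.  -0.6  0.3]
pegT [ 0.93122299 49.35011618  0.98200699]
```

View pics/fit0.png

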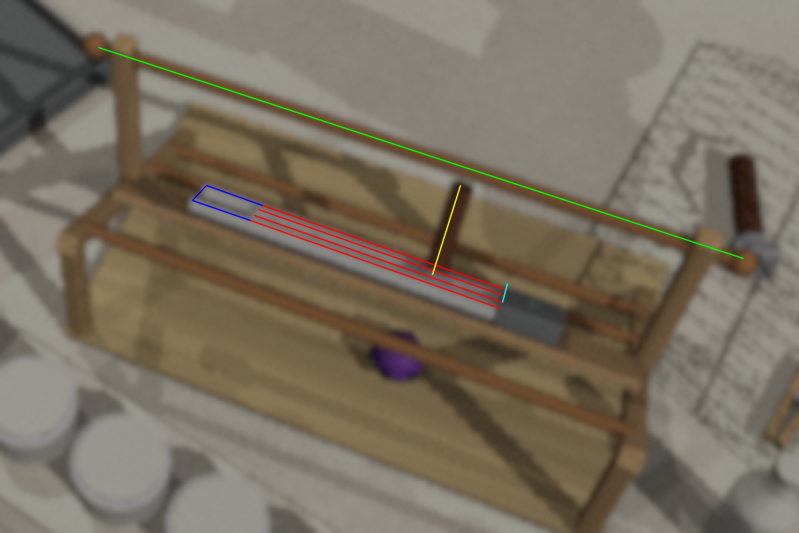

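```bash
cat >> fit.py <<'E'
def toolR(lean,yaw):
    Rz=R.from_euler('z',yaw).as_matrix(); l=np.radians(lean)
    z=Rz@[np.sin(l),0,-np.cos(l)]; x=Rz@[0,-1,0]; return R.from_matrix(np.stack([x,np.cross(z,x),z],1))
def cur():
    o=ctrl.get_obs(); return np.array(o['ee_pos']),R.from_rotvec(o['orientation']),o
def rel(p0,r0,p1,r1):
    return np.round(r0.inv().apply(np.array(p1)-p0)/150,3),np.round((r0.inv()*r1).as_rotvec()/(np.pi/3),3)
def plan(p1,r1,n,cyl=False,zup=0):
    "n calls, smooth path"
    p0,r0,_=cur(); rv=(r0.inv()*r1).as_rotvec(); print('dist',np.linalg.norm(p1-p0),'deg',np.degrees(np.linalg.norm(rv)))
    def at(s):
        if cyl:
            a0,a1=np.arctan2(p0[1],p0[0]),np.arctan2(p1[1],p1[0]); q0,q1=np.hypot(*p0[:2]),np.hypot(*p1[:2])
            aa=a0+s*(a1-a0); q=q0+s*(q1-q0); zz=p0[2]+s*(p1[2]-p0[2])+zup*np.sin(np.pi*s)
            P=np.array([q*np.cos(aa),q*np.sin(aa),zz])
        else: P=p0+s*(p1-p0)
        return P,r0*R.from_rotvec(rv*s)
    for k in range(n):
        b=at(k/n); rows=[]
        for j in range(1,6):
            d=rel(*b,*at((k+j/5)/n)); rows.append([d[0].tolist(),d[1].tolist()])
        print(rows)
E
python3 - <<'E'
from fit import *
p=np.load('gym.npy'); M,t=T(p)
rt=toolR(34,p[3]); g=M@[0,50,70]+t
P=g+rt.as_matrix()[:,2]*(19-180); print(P)
plan(P,rt,8,True,60)
E
```

```text
[445.86053009 225.13158399 320.51215375]
dist 890.5314571307662 deg 34.12222024819057
[[[-0.025, -0.186, -0.052], [0.014, 0.0, 0.001]], [[-0.058, -0.369, -0.103], [0.028, 0.001, 0.002]], [[-0.1, -0.55, -0.155], [0.042, 0.001, 0.004]], [[-0.149, -0.728, -0.205], [0.057, 0.001, 0.005]], [[-0.206, -0.903, -0.255], [0.071, 0.002, 0.006]]]
[[[-0.066, -0.174, -0.036], [0.014, 0.0, 0.001]], [[-0.139, -0.344, -0.072], [0.028, 0.001, 0.002]], [[-0.219, -0.509, -0.106], [0.042, 0.001, 0.004]], [[-0.305, -0.669, -0.14], [0.057, 0.001, 0.005]], [[-0.399, -0.825, -0.172], [0.071, 0.002, 0.006]]]
[[[-0.101, -0.152, -0.02], [0.014, 0.0, 0.001]], [[-0.207, -0.297, -0.039], [0.028, 0.001, 0.002]], [[-0.32, -0.437, -0.056], [0.042, 0.001, 0.004]], [[-0.438, -0.571, -0.073], [0.057, 0.001, 0.005]], [[-0.561, -0.698, -0.088], [0.071, 0.002, 0.006]]]
[[[-0.129, -0.121, -0.005], [0.014, 0.0, 0.001]], [[-0.261, -0.234, -0.01], [0.028, 0.001, 0.002]], [[-0.399, -0.341, -0.013], [0.042, 0.001, 0.004]], [[-0.539, -0.44, -0.016], [0.057, 0.001, 0.005]], [[-0.684, -0.532, -0.018], [0.071, 0.002, 0.006]]]
[[[-0.
[... 279 characters left out ...]
 0.001]], [[-0.318, -0.079, 0.016], [0.028, 0.001, 0.002]], [[-0.477, -0.107, 0.023], [0.042, 0.001, 0.004]], [[-0.638, -0.127, 0.029], [0.057, 0.001, 0.005]], [[-0.797, -0.14, 0.035], [0.071, 0.002, 0.006]]]
[[[-0.159, -0.004, 0.004], [0.014, 0.0, 0.001]], [[-0.318, -0.0, 0.007], [0.028, 0.001, 0.002]], [[-0.476, 0.01, 0.008], [0.042, 0.001, 0.004]], [[-0.632, 0.027, 0.006], [0.057, 0.001, 0.005]], [[-0.786, 0.052, 0.003], [0.071, 0.002, 0.006]]]
[[[-0.152, 0.031, -0.008], [0.014, 0.0, 0.001]], [[-0.301, 0.069, -0.018], [0.028, 0.001, 0.002]], [[-0.448, 0.112, -0.031], [0.042, 0.001, 0.004]], [[-0.591, 0.161, -0.047], [0.057, 0.001, 0.005]], [[-0.731, 0.216, -0.066], [0.071, 0.002, 0.006]]]
```

>>> move_arm --motion '[[[-0.025, -0.186, -0.052], [0.014, 0, 0]], [[-0.058, -0.369, -0.103], [0.028, 0, 0.002]], [[-0.1, -0.55, -0.155], [0.042, 0, 0.004]], [[-0.149, -0.728, -0.205], [0.057, 0, 0.005]], [[-0.206, -0.903, -0.255], [0.071, 0, 0.006]]]' --gripper 1

```text
t: 1.48
ee_pos: [277.3, -542.4, 236.7]
orientation: [-2.423, 1.904, -0.072]
ft_force: [0.2, 0.0, -0.1]
width: 87.8
```

>>> move_arm --motion '[[[-0.066, -0.174, -0.036], [0.014, 0, 0]], [[-0.139, -0.344, -0.072], [0.028, 0, 0.002]], [[-0.219, -0.509, -0.106], [0.042, 0, 0.004]], [[-0.305, -0.669, -0.14], [0.057, 0, 0.005]], [[-0.399, -0.825, -0.172], [0.071, 0, 0.006]]]'

```text
t: 2.1
ee_pos: [380.5, -455.4, 271.4]
orientation: [-2.369, 1.874, -0.139]
ft_force: [-0.2, -0.6, 0.0]
width: 88.0
```

>>> move_arm --motion '[[[-0.101, -0.152, -0.02], [0.014, 0, 0]], [[-0.207, -0.297, -0.039], [0.028, 0, 0.002]], [[-0.32, -0.437, -0.056], [0.042, 0, 0.004]], [[-0.438, -0.571, -0.073], [0.057, 0, 0.005]], [[-0.561, -0.698, -0.088], [0.071, 0, 0.006]]]'

```text
t: 2.72
ee_pos: [459.6, -350.0, 300.0]
orientation: [-2.314, 1.843, -0.205]
ft_force: [-0.7, -0.0, 0.7]
width: 87.8
```

>>> move_arm --motion '[[[-0.129, -0.121, -0.005], [0.014, 0, 0]], [[-0.261, -0.234, -0.01], [0.028, 0, 0.002]], [[-0.399, -0.341, -0.013], [0.042, 0, 0.004]], [[-0.539, -0.44, -0.016], [0.057, 0, 0.005]], [[-0.684, -0.532, -0.018], [0.071, 0, 0.006]]]'

```text
t: 3.35
ee_pos: [511.5, -232.6, 320.5]
orientation: [-2.258, 1.81, -0.267]
ft_force: [0.7, 0.0, -0.5]
width: 87.9
```

>>> move_arm --motion '[[[-0.148, -0.083, 0.005], [0.014, 0, 0]], [[-0.299, -0.159, 0.01], [0.028, 0, 0.002]], [[-0.452, -0.227, 0.015], [0.042, 0, 0.004]], [[-0.607, -0.288, 0.02], [0.057, 0, 0.005]], [[-0.764, -0.34, 0.026], [0.071, 0, 0.006]]]'

```text
t: 3.98
ee_pos: [534.8, -109.9, 332.1]
orientation: [-2.202, 1.777, -0.328]
ft_force: [-0.0, 0.9, -0.0]
width: 88.1
```

>>> move_arm --motion '[[[-0.158, -0.043, 0.008], [0.014, 0, 0]], [[-0.318, -0.079, 0.016], [0.028, 0, 0.002]], [[-0.477, -0.107, 0.023], [0.042, 0, 0.004]], [[-0.638, -0.127, 0.029], [0.057, 0, 0.005]], [[-0.797, -0.14, 0.035], [0.071, 0, 0.006]]]'

```text
t: 4.6
ee_pos: [530.0, 11.4, 335.4]
orientation: [-2.144, 1.742, -0.386]
ft_force: [-0.2, 0.2, 0.4]
width: 87.5
```

>>> move_arm --motion '[[[-0.159, -0.004, 0.004], [0.014, 0, 0]], [[-0.318, 0, 0.007], [0.028, 0, 0.002]], [[-0.476, 0.01, 0.008], [0.042, 0, 0.004]], [[-0.632, 0.027, 0.006], [0.057, 0, 0.005]], [[-0.786, 0.052, 0.003], [0.071, 0, 0.006]]]'

```text
t: 5.22
ee_pos: [498.6, 125.1, 332.6]
orientation: [-2.087, 1.707, -0.441]
ft_force: [-0.1, -0.3, 0.3]
width: 87.8
```

>>> move_arm --motion '[[[-0.152, 0.031, -0.008], [0.014, 0, 0]], [[-0.301, 0.069, -0.018], [0.028, 0, 0.002]], [[-0.448, 0.112, -0.031], [0.042, 0, 0.004]], [[-0.591, 0.161, -0.047], [0.057, 0, 0.005]], [[-0.731, 0.216, -0.066], [0.071, 0, 0.006]]]'

```text
t: 5.85
ee_pos: [443.9, 225.7, 326.3]
orientation: [-2.028, 1.671, -0.495]
ft_force: [-0.1, -0.7, 0.3]
width: 88.0
```

Run:
```python
from fit import *
p,r,o=cur(); print(p,r.as_matrix().round(3),o['qpos'].round(2))
im=snap('wrist','w0'); np.savez('w0.npz',K=im['camera_matrix'],m=im['mount'],p=p,r=r.as_matrix()); print(im['mount'],im['camera_matrix'])
for n in ['peg_perch','track_mid','open_mid','bar_mid']:
    print(n,[(np.round(d['location'],1),round(d['p'],2)) for d in ctrl.pinpoint('wrist',n)][:4])
```

```text
[443.87690809 225.70163409 326.28452322] [[ 0.196 -0.814  0.547]
 [-0.98  -0.154  0.123]
 [-0.016 -0.561 -0.828]] [ 0.58 -0.17  2.15 -0.34  0.62  2.18]
[[ 9.99999978e-01  1.69272451e-04  1.20889331e-04 -4.15541823e-01]
 [-1.95429313e-04  9.63604343e-01  2.67332437e-01 -7.40162817e+01]
 [-7.12374673e-05 -2.67332455e-01  9.63604355e-01 -1.86924377e+02]
 [ 0.00000000e+00  0.00000000e+00  0.00000000e+00  1.00000000e+00]] [[336.07760773   0.         316.59508782]
 [  0.         336.07760773 242.64946185]
 [  0.           0.           1.        ]]
peg_perch [(array([565.5, 256. , 123.5]), 0.9)]
track_mid [(array([578.8, 198.7, 123.7]), 0.8), (array([ 749.8, -168.8,    2.9]), 0.31)]
open_mid [(array([607.1,  62.9, 129.4]), 0.64)]
bar_mid [(array([564.9, 193.2, 272.9]), 0.6)]
```

View pics/w0.png

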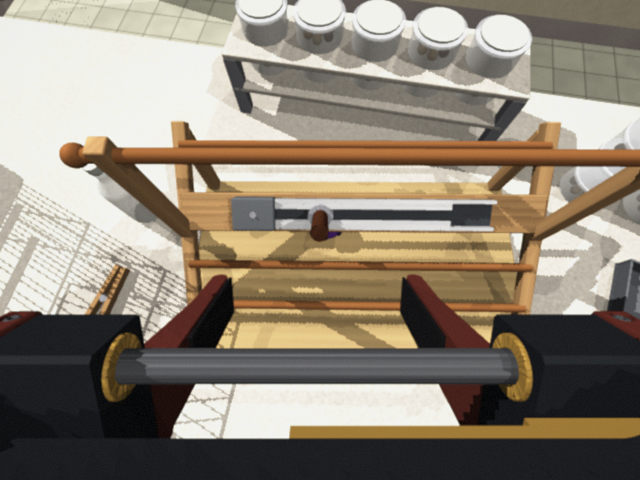

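Run:
```python
from h import *
im=cv2.imread('pics/w0.png')
cv2.imwrite('pics/z1.png',cv2.resize(im[180:250,220:510],None,fx=2.75,fy=2.75*1.5,interpolation=cv2.INTER_CUBIC))
```

```text
(no output)
```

View pics/z1.png

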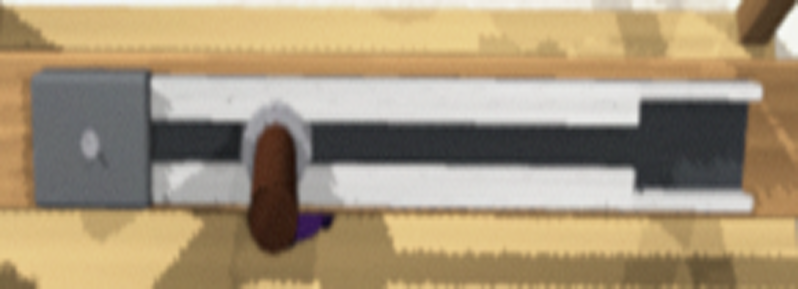

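```bash
cat >> fit.py <<'E'
def wproj(d,X):
    m=d['m']; Xt=d['r'].T@(np.array(X)-d['p']); c=np.linalg.inv(m)@np.r_[Xt,1]; q=d['K']@c[:3]; return q[:2]/q[2]
E
python3 - <<'E'
from fit import *
d=np.load('w0.npz')
z=lambda x,y:np.array([220+x/2.75-.3,180+y/4.125-.3])
px=[((19,110,16),z(150,70)),((-19,110,16),z(151,207)),((7,-110,10.5),z(640,124)),((-7,-110,10.5),z(636,166)),((19,-164,10.5),z(761,84)),((-19,-164,10.5),z(753,212))]
sc=[((68,0,136),(566,200,278)),((0,0,0),(578,197,128)),((0,0,0),(579,199,124)),((0,-137,0),(607,63,129)),((68,0,136),(565,193,273)),((0,-137,0),(604,61,124))]
def f(p):
    M,t=T(p); r=[]
    for q,u in px: r+=list((wproj(d,M@np.array(q)+t)-u)/.7)
    for q,u in sc: r+=list((M@np.array(q)+t-u)/5)
    return r
s=least_squares(f,np.load('gym.npy')); p=s.x; print(p.round(3),np.round(s.fun,1))
np.save('gym.npy',p); M,t=T(p)
# peg y from collar and top
for q,u in [((0,0,16),z(277.5,150)),((0,0,95),z(273,222))]:
    g=least_squares(lambda w:wproj(d,M@np.array([w[1],w[0],q[2]])+t)-u,[50,0]); print('y,x',g.x)
print(M@[0,50,0]+t)
E
```

```text
[5.82085e+02 1.97950e+02 1.26044e+02 1.77000e-01] [-0.3  2.1  0.  -1.9 -0.6 -0.4 -0.2  1.   1.3  0.3 -0.3 -0.6  0.4 -0.9
 -0.1  0.8  0.2 -0.4  0.6 -0.2  0.4 -0.2  0.  -0.6  0.6  0.5  0.9  0.4
  0.4  0.4]
y,x [52.50785835 -2.4530264 ]
y,x [53.11362148 -8.00657182]
[573.27151501 247.16678596 126.04449878]
```

Run:
```python
from fit import *
p=np.load('gym.npy'); M,t=T(p)
rt=toolR(35,p[3]); g=M@[-5,52.7,72]+t
P=g+rt.as_matrix()[:,2]*19; print(P, rt.as_rotvec())
plan(P,rt,3)
```

```text
[541.79228303 244.27267032 168.89047654] [-2.01159217  1.68336967 -0.53076442]
dist 185.96056566083413 deg 1.743229020985756
[[[0.001, 0.003, 0.083], [0.001, 0.002, 0.001]], [[0.002, 0.006, 0.165], [0.002, 0.003, 0.001]], [[0.003, 0.008, 0.248], [0.003, 0.005, 0.002]], [[0.004, 0.011, 0.33], [0.004, 0.006, 0.002]], [[0.005, 0.014, 0.413], [0.005, 0.008, 0.003]]]
[[[0.0, 0.003, 0.083], [0.001, 0.002, 0.001]], [[0.001, 0.006, 0.165], [0.002, 0.003, 0.001]], [[0.001, 0.01, 0.248], [0.003, 0.005, 0.002]], [[0.002, 0.013, 0.33], [0.004, 0.006, 0.002]], [[0.002, 0.016, 0.413], [0.005, 0.008, 0.003]]]
[[[-0.0, 0.004, 0.083], [0.001, 0.002, 0.001]], [[-0.001, 0.007, 0.165], [0.002, 0.003, 0.001]], [[-0.001, 0.011, 0.248], [0.003, 0.005, 0.002]], [[-0.001, 0.015, 0.33], [0.004, 0.006, 0.002]], [[-0.001, 0.018, 0.413], [0.005, 0.008, 0.003]]]
```

>>> move_arm --motion '[[[0.001, 0.004, 0.083], [0.003, 0.004, 0.002]], [[0.002, 0.008, 0.165], [0.006, 0.008, 0.003]], [[0.003, 0.012, 0.248], [0.009, 0.012, 0.005]], [[0.004, 0.016, 0.33], [0.012, 0.018, 0.007]], [[0.005, 0.02, 0.413], [0.015, 0.024, 0.009]]]'

```text
t: 6.72
ee_pos: [476.9, 230.8, 271.8]
orientation: [-2.012, 1.687, -0.532]
ft_force: [-0.3, -0.1, 0.5]
width: 87.9
```

>>> move_arm --motion '[[[0.001, 0.004, 0.083], [0, 0, 0]], [[0.001, 0.008, 0.165], [0, 0, 0]], [[0.001, 0.01, 0.248], [0, 0, 0]], [[0.002, 0.012, 0.33], [0, 0, 0]], [[0.002, 0.014, 0.413], [0, 0, 0]]]'

```text
t: 7.35
ee_pos: [510.3, 236.6, 220.5]
orientation: [-2.011, 1.686, -0.532]
ft_force: [0.1, -1.3, 0.2]
width: 87.7
```

Run:
```python
from fit import *
p=np.load('gym.npy'); M,t=T(p)
rt=toolR(35,p[3]); g=M@[-5,52.7,72]+t
P=g+rt.as_matrix()[:,2]*19; plan(P,rt,1)
c=cur(); print(c[0],c[2]['qpos'].round(2))
im=snap('wrist','w1')
print([(M.T@(d['location']-t),d['p']) for d in ctrl.pinpoint('wrist','peg_perch')])
```

```text
dist 60.9340665362206 deg 0.11752102490470384
[[[-0.003, 0.004, 0.081], [0.0, -0.0, -0.0]], [[-0.005, 0.008, 0.162], [0.0, -0.001, -0.0]], [[-0.008, 0.012, 0.243], [0.0, -0.001, -0.001]], [[-0.011, 0.016, 0.324], [0.0, -0.001, -0.001]], [[-0.014, 0.02, 0.405], [0.001, -0.002, -0.001]]]
[510.2692069  236.63234827 220.47421056] [ 0.53  0.12  2.17 -0.65  0.34  2.49]
[(array([-5.5581573 , 57.64650392,  4.95358207]), 0.77)]
```

View pics/w1.png

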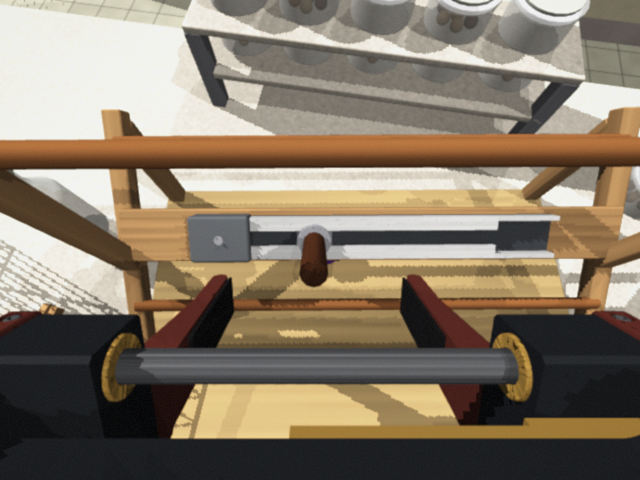

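```bash
cat > kin.py <<'E'
from fit import *
E_=lambda ax,a:R.from_euler(ax,a).as_matrix()
def fk(q,k):
    h,a2,e,a3,d,e1=k
    R3=E_('z',q[0])@E_('y',q[1]); R4=R3@E_('y',q[2])
    Re=R4@E_('z',q[3])@E_('y',q[4])@E_('z',q[5])
    P=np.array([0,0,h])+E_('z',q[0])@[e1,0,0]+R3@[0,0,a2]+R4@[e,0,a3]+Re@[0,0,d]
    return P,Re
E
python3 - <<'E'
from kin import *
S=[([-1.345,.4235,1.6305,0,1.089,-.019],[151.45,-606.1,197.4])]
import re
p,r,o=cur(); print(repr(o['qpos']))
P,Re=fk(o['qpos'],[0]*6); print((r.as_matrix()).round(3),Re.round(3))
print(R.from_rotvec([-2.475,1.933,.002]).as_matrix().round(3),fk(S[0][0],[0]*6)[1].round(3))
d=np.load('w0.npz'); q0=[ 0.58,-0.17,2.15,-0.34,0.62,2.18]; 
print(d['r'].round(3),fk(q0,[0]*6)[1].round(3))
S+=[(q0,d['p']),(o['qpos'],p)]
f=lambda k:np.concatenate([fk(q,k)[0]-x for q,x in S]+[[k[2]/50,k[5]/50]])
s=least_squares(f,[300,400,0,400,200,0]); print(s.x.round(1),s.fun.round(1))
E
```

```text
array([ 0.53283809,  0.11755507,  2.17117101, -0.64773219,  0.34009387,
        2.48709676])
[[ 0.174 -0.808  0.563]
 [-0.985 -0.144  0.098]
 [ 0.002 -0.572 -0.821]] [[-0.174  0.808  0.563]
 [ 0.985  0.144  0.098]
 [-0.002  0.572 -0.821]]
[[ 0.242 -0.97  -0.   ]
 [-0.97  -0.242  0.002]
 [-0.002 -0.    -1.   ]] [[-0.242  0.97  -0.   ]
 [ 0.97   0.242  0.001]
 [ 0.001  0.    -1.   ]]
[[ 0.196 -0.814  0.547]
 [-0.98  -0.154  0.123]
 [-0.016 -0.561 -0.828]] [[-0.199  0.812  0.548]
 [ 0.98   0.153  0.128]
 [ 0.02   0.563 -0.826]]
[276.7 528.2  53.5 454.8 296.6  31. ] [-11.4  -3.5   5.5   1.2  -2.8  -4.2   1.9  -3.8  -1.4   1.1   0.6]
```

```bash
cat >> kin.py <<'E'
k0=[276.7,528.2,53.5,454.8,296.6,31.]
lo=np.array([-3,-.9,.09,-1.31,.11,-2.54]);hi=np.array([3,2.11,2.58,4.45,2.69,2.54])
def ik(P,rt,q0,k=k0):
    F=np.diag([-1,-1,1])
    def f(q):
        p,Re=fk(q,k); return np.r_[(p-P)/100,R.from_matrix((Re@F).T@rt.as_matrix()).as_rotvec()]
    s=least_squares(f,np.clip(q0,lo+.01,hi-.01),bounds=(lo,hi)); return s.x.round(2),round(float(np.abs(s.fun).max()),3)
E
python3 - <<'E'
from kin import *
p=np.load('gym.npy'); M,t=T(p)
flip=R.from_rotvec([0,0,np.pi])
for y in (52.7,-40,-137):
  for L in (20,24,28,32,35):
    rt=toolR(L,p[3]); P=M@[-5,y,72]+t+rt.as_matrix()[:,2]*19
    print(y,L,ik(P,rt,[.5,.2,2.2,-.6,.3,2.4]),ik(P,rt*flip,[.5,.2,2.2,-.6,.3,-.6]))
E
```

```text
52.7 20 (array([ 0.48,  0.29,  1.99, -0.2 ,  0.53,  2.02]), 0.0) (array([ 0.48,  0.29,  1.99, -0.2 ,  0.53, -1.12]), 0.0)
52.7 24 (array([ 0.49,  0.28,  2.03, -0.29,  0.45,  2.12]), 0.0) (array([ 0.49,  0.28,  2.03, -0.29,  0.45, -1.02]), 0.0)
52.7 28 (array([ 0.5 ,  0.27,  2.08, -0.44,  0.36,  2.27]), 0.0) (array([ 0.5 ,  0.27,  2.08, -0.44,  0.36, -0.87]), 0.0)
52.7 32 (array([ 0.51,  0.26,  2.12, -0.67,  0.28,  2.5 ]), 0.0) (array([ 0.51,  0.26,  2.12, -0.67,  0.28, -0.64]), 0.0)
52.7 35 (array([ 0.5 ,  0.26,  2.13, -0.72,  0.24,  2.54]), 0.029) (array([ 0.52,  0.26,  2.15, -0.93,  0.24, -0.37]), 0.0)
-40 20 (array([ 0.29,  0.26,  2.03, -0.08,  0.5 ,  1.74]), 0.0) (array([ 0.29,  0.26,  2.03, -0.08,  0.5 , -1.4 ]), 0.0)
-40 24 (array([ 0.29,  0.25,  2.08, -0.12,  0.4 ,  1.79]), 0.0) (array([ 0.29,  0.25,  2.08, -0.12,  0.4 , -1.36]), 0.0)
-40 28 (array([ 0.3 ,  0.24,  2.12, -0.19,  0.3 ,  1.86]), 0.0) (array([ 0.3 ,  0.24,  2.12, -0.19,  0.3 , -1.28]), 0.0)
-40 32 (array([ 0.3 ,  0.23,  2.16, -0.34,  0.2 ,  2.01]), 0.0) (array([ 0.3 ,  0.23,  2.16, -0.34,  0.2 , -1.14]), 0.0)
-40 35 (array([ 0.31,  0.23,  2.2 , -0.6 ,  0.13,  2.28]), 0.0) (array([ 0.31,  0.23,  2.2 , -0.6 ,  0.13, -0.87]), 0.0)
-137 20 (array([0.08, 0.26, 2.03, 0.07, 0.5 , 1.42]), 0.0) (array([ 0.08,  0.26,  2.03,  0.07,  0.5 , -1.72]), 0.0)
-137 24 (array([0.08, 0.25, 2.08, 0.1 , 0.4 , 1.39]), 0.0) (array([ 0.08,  0.25,  2.08,  0.1 ,  0.4 , -1.76]), 0.0)
-137 28 (array([0.07, 0.24, 2.12, 0.16, 0.3 , 1.32]), 0.0) (array([ 0.07,  0.24,  2.12,  0.16,  0.3 , -1.82]), 0.0)
-137 32 (array([0.07, 0.23, 2.17, 0.29, 0.2 , 1.19]), 0.0) (array([ 0.07,  0.23,  2.17,  0.29,  0.2 , -1.95]), 0.0)
-137 35 (array([0.07, 0.23, 2.2 , 0.54, 0.12, 0.94]), 0.0) (array([ 0.07,  0.23,  2.2 ,  0.54,  0.12, -2.2 ]), 0.0)
```

Run:
```python
from kin import *
p=np.load('gym.npy'); M,t=T(p)
rt=toolR(26,p[3]); g=M@[-5,52.7,72]+t
P=g+rt.as_matrix()[:,2]*19; plan(P,rt,1); print(P,rt.as_rotvec())
```

```text
dist 60.52488659197337 deg 8.866068311507698
[[[-0.003, 0.007, 0.08], [-0.03, -0.0, -0.0]], [[-0.006, 0.014, 0.161], [-0.059, -0.001, -0.0]], [[-0.009, 0.021, 0.241], [-0.089, -0.001, -0.001]], [[-0.012, 0.027, 0.321], [-0.118, -0.002, -0.001]], [[-0.015, 0.034, 0.402], [-0.148, -0.002, -0.001]]]
[539.2636061  243.81985384 167.37727851] [-2.1202059   1.77426139 -0.40962052]
```

>>> move_arm --motion '[[[-0.003, 0.007, 0.08], [-0.04, 0, 0]], [[-0.006, 0.014, 0.16], [-0.08, 0, 0]], [[-0.009, 0.021, 0.24], [-0.12, 0, 0]], [[-0.012, 0.027, 0.32], [-0.148, 0, 0]], [[-0.015, 0.034, 0.4], [-0.148, 0, 0]]]'

```text
t: 8.07
ee_pos: [540.1, 244.3, 169.2]
orientation: [-2.117, 1.775, -0.413]
ft_force: [0.2, 0.2, 0.6]
width: 88.1
```

Run:
```python
from kin import *
p=np.load('gym.npy'); M,t=T(p)
rt=toolR(26,p[3]); g=M@[-5,52.7,72]+t
P=g+rt.as_matrix()[:,2]*19; plan(P,rt,1)
c=cur(); print(c[0],c[2]['qpos'].round(2),c[2]['ft_force'])
im=snap('wrist','w2'); np.savez('w2.npz',K=im['camera_matrix'],m=im['mount'],p=c[0],r=c[1].as_matrix())
```

```text
dist 2.090499929387329 deg 0.20421245735057247
[[[0.0, 0.002, 0.002], [-0.001, -0.0, -0.0]], [[0.001, 0.004, 0.003], [-0.001, -0.0, -0.001]], [[0.001, 0.006, 0.005], [-0.002, -0.001, -0.001]], [[0.002, 0.009, 0.007], [-0.002, -0.001, -0.001]], [[0.002, 0.011, 0.009], [-0.003, -0.001, -0.002]]]
[540.0589817  244.32720665 169.2427974 ] [ 0.48  0.27  2.05 -0.34  0.41  2.16] [0.18598782 0.16710569 0.61619304]
```

View pics/w2.png

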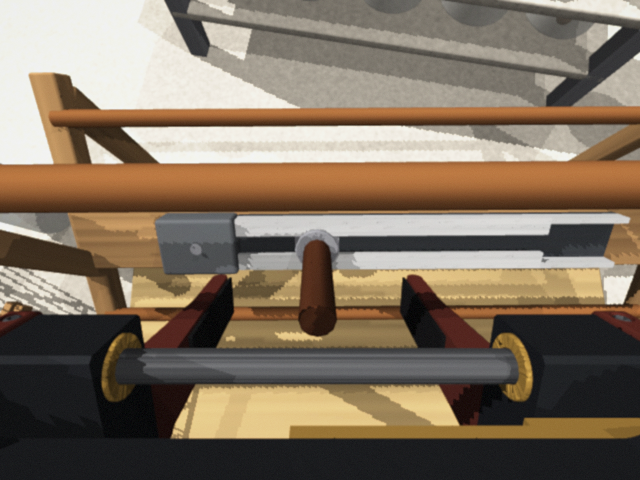

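Run:
```python
from kin import *
p=np.load('gym.npy'); M,t=T(p); d=np.load('w2.npz')
def wp(q):return wproj(d,M@np.array(q)+t)
for q in [(0,52.7,16),(-3,52.7,16),(0,52.7,95),(-7,52.7,95),(19,110,16),(-19,110,16),(7,-110,10.5),(19,-164,10.5),(68,0,129),(68,0,143)]: print(q,wp(q).round(1))
# top at dist 95 from foot; tool-frame of dowel axis point
for x in (-3,-6): print(d['r'].T@(M@[x,52.7,72]+t-d['p']), d['r'].T@(M@[x*1.3,52.7,95]+t-d['p']))
g=least_squares(lambda w:wp([w[0],w[1],95])-[318,322],[0,52]);print('top at z=95: x,y',g.x)
```

```text
(0, 52.7, 16) [317.6 246.3]
(-3, 52.7, 16) [317.6 250.2]
(0, 52.7, 95) [318.3 308.2]
(-7, 52.7, 95) [318.3 320.7]
(19, 110, 16) [232.6 220.3]
(-19, 110, 16) [237.5 271. ]
(7, -110, 10.5) [548.8 233.7]
(19, -164, 10.5) [631.3 217.2]
(68, 0, 129) [489.8 178.5]
(68, 0, 143) [514.7 188.1]
[  0.38033959  -0.43938895 -17.91311316] [  0.41370769   2.79421964 -40.70242342]
[  0.38507132   2.54506301 -17.60811457] [  0.41985893   6.67400719 -40.30592526]
top at z=95: x,y [-7.74964558 52.83518099]
```

>>> move_arm --motion '[[[0.002, 0.01, 0.006], [0, 0, 0]], [[0.002, 0.01, 0.006], [0, 0, 0]], [[0.002, 0.01, 0.006], [0, 0, 0]], [[0.002, 0.01, 0.006], [0, 0, 0]], [[0.002, 0.01, 0.006], [0, 0, 0]]]' --gripper 0.1

```text
t: 8.75
ee_pos: [538.2, 243.6, 167.8]
orientation: [-2.118, 1.775, -0.412]
ft_force: [-0.3, -0.2, 0.3]
width: 41.4
```

>>> move_arm --motion '[[[0, 0, 0], [0, 0, 0]], [[0, 0, 0], [0, 0, 0]], [[0, 0, 0], [0, 0, 0]], [[0, 0, 0], [0, 0, 0]], [[0, 0, 0], [0, 0, 0]]]'

```text
t: 9.38
ee_pos: [538.2, 243.6, 167.5]
orientation: [-2.118, 1.776, -0.412]
ft_force: [0.0, -0.1, 0.6]
width: 18.5
```

Run:
```python
from kin import *
p=np.load('gym.npy'); M,t=T(p)
c=cur(); print(c[0],c[2]['qpos'].round(2),c[2]['ft_force'],c[2]['width'])
# slide 190 mm along -y_T
P=c[0]-M[:,1]*(52.7+137); plan(P,toolR(26,p[3]),4)
snap('wrist','w3')
```

```text
[538.20485179 243.55632831 167.53385641] [ 0.48  0.27  2.06 -0.34  0.4   2.16] [ 0.03482743 -0.0576973   0.57940901] 18.54023300418132
dist 189.7 deg 0.13598719303264536
[[[0.063, -0.0, 0.0], [-0.0, -0.0, -0.0]], [[0.126, -0.0, 0.0], [-0.0, -0.0, -0.0]], [[0.19, -0.0, 0.0], [-0.0, -0.0, -0.0]], [[0.253, -0.0, 0.0], [-0.0, -0.0, -0.0]], [[0.316, -0.0, 0.0], [-0.0, -0.0, -0.0]]]
[[[0.063, -0.0, 0.0], [-0.0, -0.0, -0.0]], [[0.126, -0.0, 0.0], [-0.0, -0.0, -0.0]], [[0.19, -0.0, 0.0], [-0.0, -0.0, -0.0]], [[0.253, -0.0, 0.0], [-0.0, -0.0, -0.0]], [[0.316, -0.0, 0.0], [-0.0, -0.0, -0.0]]]
[[[0.063, -0.0, 0.0], [-0.0, -0.0, -0.0]], [[0.126, -0.0, 0.0], [-0.0, -0.0, -0.0]], [[0.19, -0.0, 0.0], [-0.0, -0.0, -0.0]], [[0.253, -0.0, 0.0], [-0.0, -0.0, -0.0]], [[0.316, -0.0, 0.0], [-0.0, -0.0, -0.0]]]
[[[0.063, -0.0, 0.0], [-0.0, -0.0, -0.0]], [[0.126, -0.0, 0.0], [-0.0, -0.0, -0.0]], [[0.19, -0.0, 0.0], [-0.0, -0.0, -0.0]], [[0.253, -0.0, 0.0], [-0.0, -0.0, -0.0]], [[0.316, -0.0, 0.0], [-0.0, -0.0, -0.0]]]
```

View pics/w3.png

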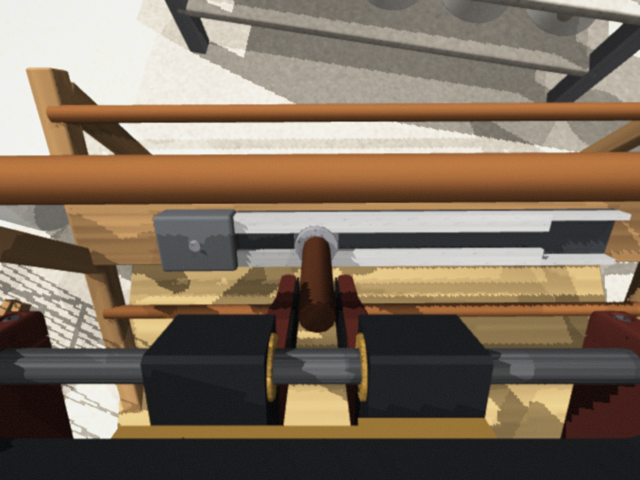

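>>> move_arm --motion '[[[0.04, 0, 0], [0, 0, 0]], [[0.1, 0, 0], [0, 0, 0]], [[0.16, 0, 0], [0, 0, 0]], [[0.23, 0, 0], [0, 0, 0]], [[0.3, 0, 0], [0, 0, 0]]]'

```text
t: 10.05
ee_pos: [546.2, 198.3, 167.5]
orientation: [-2.118, 1.776, -0.412]
ft_force: [1.2, 1.7, -1.4]
width: 18.4
```

Run:
```python
from kin import *
p=np.load('gym.npy'); M,t=T(p)
c=cur(); print(c[0],c[2]['ft_force'],c[2]['moment'],c[2]['width'])
snap('wrist','w4')
```

```text
[546.18791171 198.34524606 167.53784163] [ 1.23441847  1.7182314  -1.39139551] [0.18097657 0.25026199 0.06502575] 18.422023583534322
```

View pics/w4.png

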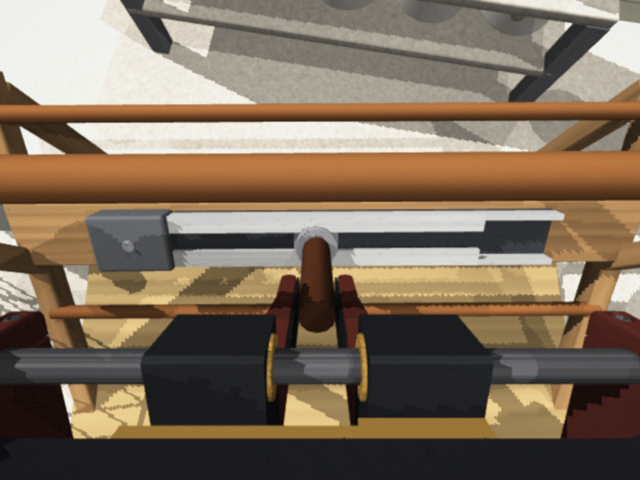

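>>> move_arm --motion '[[[0.08, 0, 0], [0, 0, 0]], [[0.17, 0, 0], [0, 0, 0]], [[0.27, 0, 0], [0, 0, 0]], [[0.36, 0, 0], [0, 0, 0]], [[0.44, 0, 0], [0, 0, 0]]]'

```text
t: 10.72
ee_pos: [558.1, 133.8, 167.7]
orientation: [-2.117, 1.775, -0.412]
ft_force: [3.9, 4.7, -6.7]
width: 18.2
```

>>> move_arm --motion '[[[0.1, 0, 0], [0, 0, 0]], [[0.2, 0, 0], [0, 0, 0]], [[0.3, 0, 0], [0, 0, 0]], [[0.4, 0, 0], [0, 0, 0]], [[0.45, 0, 0], [0, 0, 0]]]'

```text
t: 11.35
ee_pos: [569.7, 67.2, 167.5]
orientation: [-2.118, 1.776, -0.412]
ft_force: [-0.0, 1.2, -0.9]
width: 17.8
```

Run:
```python
from kin import *
p=np.load('gym.npy'); M,t=T(p)
c=cur(); print(c[0],M.T@(c[0]-t),c[2]['ft_force'],c[2]['moment'],c[2]['width'],c[2]['qpos'].round(2))
snap('wrist','w5')
```

```text
[569.69791717  67.19866074 167.50240111] [  -7.91618827 -126.52029051   53.83284651] [-0.01047927  1.17518938 -0.85261007] [0.17403537 0.21089291 0.12660615] 17.83540885618657 [0.07 0.23 2.1  0.13 0.35 1.35]
```

View pics/w5.png

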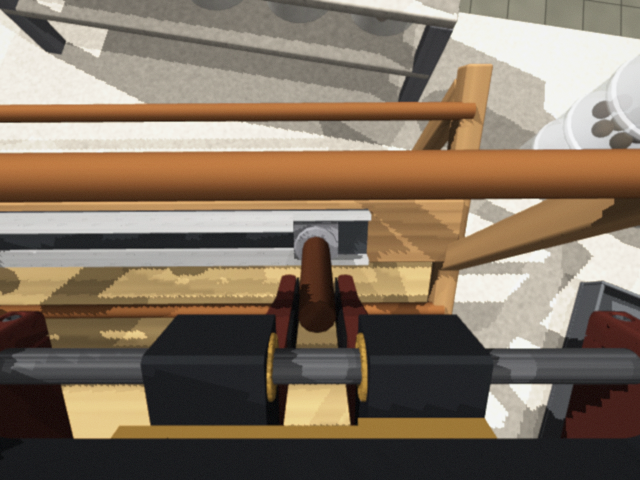

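>>> move_arm --motion '[[[0.025, 0, 0], [0, 0, 0]], [[0.05, 0, 0], [0, 0, 0]], [[0.075, 0, 0], [0, 0, 0]], [[0.075, 0, 0], [0, 0, 0]], [[0.075, 0, 0], [0, 0, 0]]]'

```text
t: 12.02
ee_pos: [571.3, 56.7, 167.7]
orientation: [-2.118, 1.776, -0.412]
ft_force: [0.0, 0.2, -0.5]
width: 18.2
```

Run:
```python
from kin import *
p=np.load('gym.npy'); M,t=T(p)
c=cur(); print(c[0],M.T@(c[0]-t),c[2]['ft_force'],c[2]['moment'],c[2]['width'],c[2]['qpos'].round(2))
im=snap('wrist','w6'); np.savez('w6.npz',K=im['camera_matrix'],m=im['mount'],p=c[0],r=c[1].as_matrix())
i=cv2.imread('pics/w6.png'); cv2.imwrite('pics/z6.png',cv2.resize(i[190:350,220:420],None,fx=3.7,fy=3.7,interpolation=cv2.INTER_CUBIC))
s=snap('scene','scene2')['pixels'][200:360,240:440,::-1]; cv2.imwrite('pics/z6s.png',cv2.resize(s,None,fx=3.7,fy=3.7,interpolation=cv2.INTER_CUBIC))
# lift along z_T by 40mm then out
q0=c[2]['qpos']
for dz in (0,40,100): 
  for L in (26,): print(ik(c[0]+M[:,2]*dz,toolR(L,p[3]),q0))
print('lift in tool axes',c[1].inv().apply(M[:,2])*40/150)
```

```text
[571.2970927   56.70004513 167.71934637] [  -8.03565954 -137.13640434   54.16331761] [ 4.15136409e-04  2.03026799e-01 -5.16375645e-01] [0.02344941 0.23203772 0.01259132] 18.21931404506553 [0.05 0.24 2.1  0.16 0.36 1.3 ]
(array([0.08, 0.24, 2.1 , 0.13, 0.35, 1.36]), 0.0)
(array([0.07, 0.14, 2.12, 0.11, 0.43, 1.37]), 0.0)
(array([0.06, 0.01, 2.12, 0.09, 0.56, 1.39]), 0.0)
lift in tool axes [ 0.00045022  0.02751012 -0.26524348]
```

View pics/z6.png

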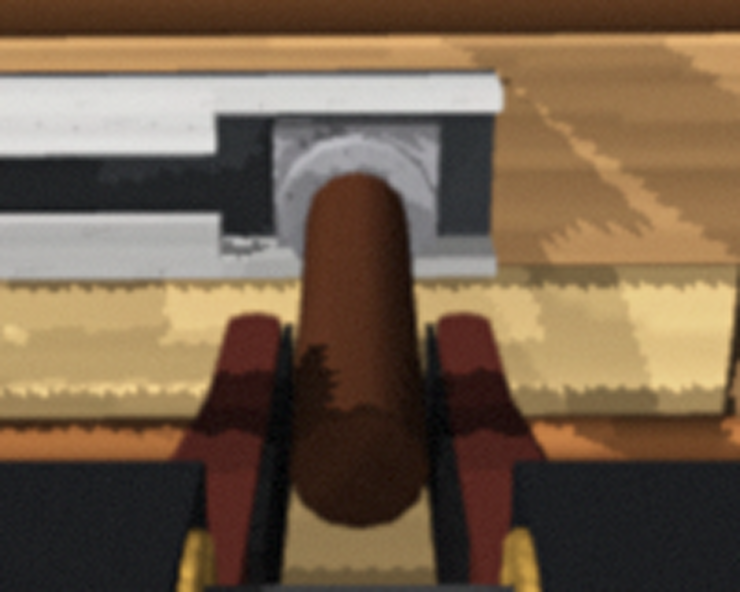

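View pics/z6s.png

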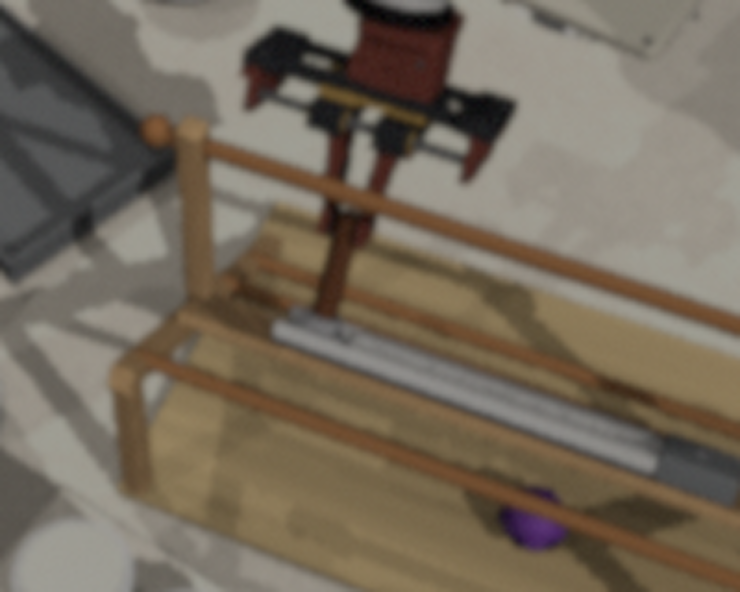

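>>> move_arm --motion '[[[0, 0.004, -0.04], [0, 0, 0]], [[0, 0.01, -0.09], [0, 0, 0]], [[0, 0.015, -0.15], [0, 0, 0]], [[0, 0.021, -0.205], [0, 0, 0]], [[0, 0.028, -0.265], [0, 0, 0]]]'

```text
t: 12.75
ee_pos: [550.0, 53.0, 202.2]
orientation: [-2.118, 1.775, -0.412]
ft_force: [0.3, 0.7, -0.2]
width: 18.4
```

Run:
```python
from kin import *
p=np.load('gym.npy'); M,t=T(p)
c=cur(); print(c[0],M.T@(c[0]-t),c[2]['ft_force'],c[2]['moment'],c[2]['width'],c[2]['qpos'].round(2))
im=snap('wrist','w7'); np.savez('w7.npz',K=im['camera_matrix'],m=im['mount'],p=c[0],r=c[1].as_matrix())
i=cv2.imread('pics/w7.png'); cv2.imwrite('pics/z7.png',cv2.resize(i[150:350,190:440],None,fx=3,fy=3,interpolation=cv2.INTER_CUBIC))
```

```text
[550.02631041  52.97370669 202.20601184] [  -8.07373926 -137.05502533   94.85304358] [ 0.3418047   0.73471754 -0.23495983] [-0.04866655  0.23827115  0.00888005] 18.38265223634629 [0.04 0.14 2.11 0.14 0.44 1.32]
```

View pics/z7.png

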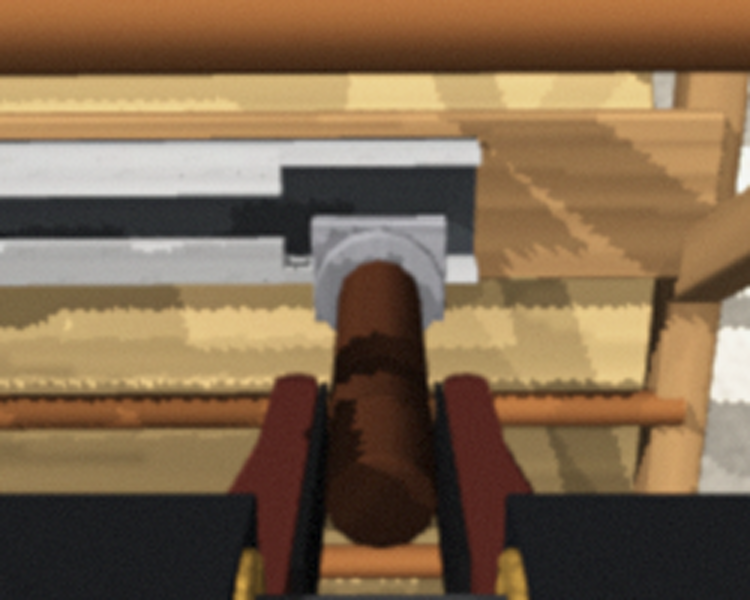

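Run:
```python
from kin import *
d=np.load('w7.npz'); K=d['K']; mi=np.linalg.inv(d['m'])
def pt(w,q): # peg point q=(x,y,z) -> tool frame; peg z ~ -tool z, peg x ~ -tool y? 
    phi,y0,z0,x0=w
    # tool: upslope dir = image up. tool y sign:
    up=np.array([0,-1,0]) ; 
    Rp=R.from_rotvec([phi,0,0]).as_matrix()
    return Rp@(np.array([0,-1,0])*q[0]+np.array([-1,0,0])*q[1]+np.array([0,0,-1])*q[2])+np.array([x0,y0,z0])
def pr(w,q):
    c=mi@np.r_[pt(w,q),1]; v=K@c[:3]; return v[:2]/v[2]
print(d['r'].round(2)) 
z=lambda a,b:np.array([190+a/3-.3,150+b/3-.3])
obs=[((13,16,5),z(311,216)),((13,-16,5),z(446,216)),((15,0,16),z(379,231)),((-9.5,0,95),z(381,546)),((0,9.5,95),z(327,492)),((0,-9.5,95),z(436,492))]
f=lambda w:np.concatenate([(pr(w,q)-u)*np.array([1,1]) for q,u in obs])
for w0 in ([0,0,53,0],[.15,0,53,0],[-.15,0,53,0]):
    s=least_squares(f,w0); print(s.x.round(3),s.fun.round(1),s.cost)
w=s.x
print('height of grasp on peg; axis pt at tool z=-19')
```

```text
[[ 0.17 -0.88  0.43]
 [-0.98 -0.16  0.08]
 [ 0.   -0.44 -0.9 ]]
[  0.171 -11.468  57.241  -0.48 ] [ 0.9  0.6  0.3  0.6  0.4 -1.1 -0.3 -1.9 -1.5  0.9  0.6  0.9] 5.425384052876518
[  0.171 -11.468  57.241  -0.48 ] [ 0.9  0.6  0.3  0.6  0.4 -1.1 -0.3 -1.9 -1.5  0.9  0.6  0.9] 5.425384052877464
[  0.171 -11.468  57.241  -0.48 ] [ 0.9  0.6  0.3  0.6  0.4 -1.1 -0.3 -1.9 -1.5  0.9  0.6  0.9] 5.425384052879799
height of grasp on peg; axis pt at tool z=-19
```

Run:
```python
from kin import *
np.save('pegw.npy',[.171,-11.468,57.241,-.48])
for cam in ['scene','side']:
    im=ctrl.get_image(cam); 
    cv2.imwrite(f'pics/{cam}3.png',im['pixels'][:,:,::-1])
    A=np.linalg.inv(im['camera_matrix']); C=-im['R'].T@im['t']
    for n in ['tray','perch_clamp']:
        for m in ctrl.regions_of(cam,n)[:1]:
            k=m['mask'].astype(np.uint8); cs=max(cv2.findContours(k,0,2)[0],key=cv2.contourArea)[:,0]
            def ray(u,z):
                dd=im['R'].T@A@np.r_[u,1.]; return C+dd*(z-C[2])/dd[2]
            W=np.array([ray(u,30 if n=='tray' else 20)[:2] for u in cs],np.float32)
            print(cam,n,m['p'],k.sum(),cv2.minAreaRect(W))
```

```text
scene tray 0.58 3602 ((520.1034545898438, -316.30084228515625), (289.45526123046875, 187.77182006835938), 76.44681549072266)
scene perch_clamp 0.8 285 ((516.6812133789062, -397.2666931152344), (73.71443939208984, 105.81373596191406), 37.25569534301758)
side tray 0.66 3684 ((503.1180419921875, -334.414306640625), (294.611083984375, 194.16677856445312), 77.20513916015625)
```

Run:
```python
from h import *
s=cv2.imread('pics/scene3.png')[180:290,170:320]; cv2.imwrite('pics/z8.png',cv2.resize(s,None,fx=5,fy=5,interpolation=cv2.INTER_CUBIC))
```

```text
(no output)
```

View pics/z8.png

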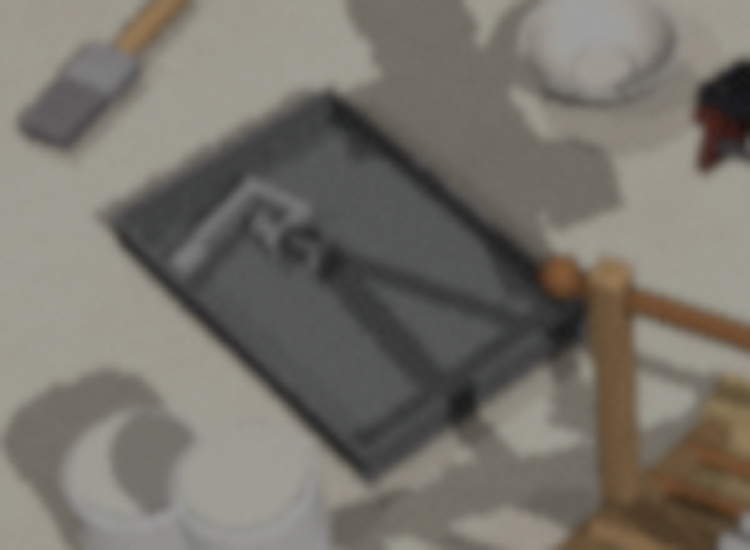

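Run:
```python
from kin import *
for n in ['cups_tall','cups_low','dish']:
    print(n,[(np.round(d['location']),round(d['p'],2)) for d in ctrl.pinpoint('scene',n)][:3])
p=np.load('gym.npy'); M,t=T(p); c=cur(); q0=c[2]['qpos']
P1=c[0]+M[:,2]*110; print('out',c[1].inv().apply(M[:,2])*110/150, ik(P1,c[1],q0))
w=np.load('pegw.npy')
axis_tool=R.from_rotvec([w[0],0,0]).apply([0,0,-1]); off=np.array([w[3],w[1],w[2]])
for yaw in (.177,0,-.15,-.3):
    rt=toolR(0,yaw); rt=R.align_vectors([[0,0,1],rt.apply([1,0,0])],[axis_tool,[1,0,0]])[0]
    for foot in ([526,-265,6],[526,-265,80]):
        P=np.array(foot)-rt.apply(off); print(yaw,P.round(1),ik(P,rt,[-.4,.4,1.8,0,1,1.]))
```

```text
cups_tall [(array([ 748., -168.,    1.]), 0.78)]
cups_low [(array([ 739., -269.,   -2.]), 0.89)]
dish [(array([ 258., -304.,   -0.]), 0.62), (array([ 513., -326.,    2.]), 0.42)]
out [ 0.00113941  0.07607983 -0.72937531] (array([ 0.06, -0.1 ,  2.11,  0.08,  0.68,  1.4 ]), 0.0)
0.177 [ 524.5 -265.7   64.4] (array([-0.42,  0.61,  1.71, -0.12,  0.96,  1.05]), 0.0)
0.177 [ 524.5 -265.7  138.4] (array([-0.42,  0.51,  1.68, -0.11,  1.1 ,  1.03]), 0.0)
0 [ 524.4 -265.5   64.4] (array([-0.43,  0.62,  1.7 , -0.09,  0.98,  1.19]), 0.0)
0 [ 524.4 -265.5  138.4] (array([-0.43,  0.52,  1.67, -0.08,  1.11,  1.18]), 0.0)
-0.15 [ 524.4 -265.2   64.4] (array([-0.44,  0.62,  1.7 , -0.06,  0.99,  1.31]), 0.0)
-0.15 [ 524.4 -265.2  138.4] (array([-0.44,  0.52,  1.66, -0.05,  1.13,  1.3 ]), 0.0)
-0.3 [ 524.4 -265.    64.4] (array([-0.45,  0.63,  1.69, -0.03,  0.99,  1.44]), 0.0)
-0.3 [ 524.4 -265.   138.4] (array([-0.45,  0.52,  1.66, -0.03,  1.13,  1.43]), 0.0)
```

>>> move_arm --motion '[[[0, 0.006, -0.06], [0, 0, 0]], [[0, 0.016, -0.15], [0, 0, 0]], [[0, 0.03, -0.28], [0, 0, 0]], [[0, 0.045, -0.43], [0, 0, 0]], [[0, 0.06, -0.58], [0, 0, 0]]]'

```text
t: 13.88
ee_pos: [504.0, 44.9, 277.2]
orientation: [-2.118, 1.775, -0.413]
ft_force: [0.5, -0.4, -0.7]
width: 18.3
```

Run:
```python
from kin import *
w=np.load('pegw.npy')
axis_tool=R.from_rotvec([w[0],0,0]).apply([0,0,-1]); off=np.array([w[3],w[1],w[2]])
rt=R.align_vectors([[0,0,1],toolR(0,.177).apply([1,0,0])],[axis_tool,[1,0,0]])[0]
c=cur(); print(c[0],c[2]['width'])
print('foot now',c[0]+c[1].apply(off))
P=np.array([526,-265,100])-rt.apply(off); plan(P,rt,4,True,20)
```

```text
[504.00318799  44.8621934  277.16729197] 18.318797930688625
foot now [538.88236575  51.48208754 230.82187725]
dist 333.19072070202975 deg 35.920019781095725
[[[0.097, -0.008, 0.025], [-0.03, -0.0, -0.0]], [[0.195, -0.012, 0.049], [-0.06, -0.0, -0.0]], [[0.294, -0.014, 0.072], [-0.09, -0.0, -0.0]], [[0.394, -0.013, 0.096], [-0.12, -0.0, -0.0]], [[0.495, -0.008, 0.12], [-0.15, -0.0, -0.0]]]
[[[0.102, 0.005, 0.026], [-0.03, -0.0, -0.0]], [[0.205, 0.013, 0.053], [-0.06, -0.0, -0.0]], [[0.308, 0.025, 0.083], [-0.09, -0.0, -0.0]], [[0.412, 0.041, 0.114], [-0.12, -0.0, -0.0]], [[0.516, 0.061, 0.148], [-0.15, -0.0, -0.0]]]
[[[0.105, 0.018, 0.039], [-0.03, -0.0, -0.0]], [[0.21, 0.04, 0.081], [-0.06, -0.0, -0.0]], [[0.316, 0.066, 0.125], [-0.09, -0.0, -0.0]], [[0.421, 0.095, 0.172], [-0.12, -0.0, -0.0]], [[0.527, 0.128, 0.222], [-0.15, -0.0, -0.0]]]
[[[0.105, 0.028, 0.056], [-0.03, -0.0, -0.0]], [[0.211, 0.059, 0.114], [-0.06, -0.0, -0.0]], [[0.316, 0.094, 0.173], [-0.09, -0.0, -0.0]], [[0.42, 0.132, 0.234], [-0.12, -0.0, -0.0]], [[0.524, 0.174, 0.295], [-0.15, -0.0, -0.0]]]
```

>>> move_arm --motion '[[[0.06, 0, 0.015], [-0.02, 0, 0]], [[0.16, -0.008, 0.04], [-0.05, 0, 0]], [[0.27, -0.012, 0.066], [-0.085, 0, 0]], [[0.38, -0.012, 0.093], [-0.118, 0, 0]], [[0.495, -0.008, 0.12], [-0.15, 0, 0]]]'

```text
t: 14.5
ee_pos: [527.1, -28.0, 259.0]
orientation: [-2.224, 1.866, -0.277]
ft_force: [-0.3, 0.1, -1.5]
width: 17.9
```

>>> move_arm --motion '[[[0.102, 0.005, 0.026], [-0.03, 0, 0]], [[0.205, 0.013, 0.053], [-0.06, 0, 0]], [[0.308, 0.025, 0.083], [-0.09, 0, 0]], [[0.412, 0.041, 0.114], [-0.12, 0, 0]], [[0.516, 0.061, 0.148], [-0.15, 0, 0]]]'

```text
t: 15.12
ee_pos: [538.0, -104.2, 236.0]
orientation: [-2.324, 1.948, -0.137]
ft_force: [-0.0, 0.5, -0.7]
width: 17.9
```

>>> move_arm --motion '[[[0.105, 0.018, 0.039], [-0.03, 0, 0]], [[0.21, 0.04, 0.081], [-0.06, 0, 0]], [[0.316, 0.066, 0.125], [-0.09, 0, 0]], [[0.421, 0.095, 0.172], [-0.12, 0, 0]], [[0.527, 0.128, 0.222], [-0.15, 0, 0]]]'

```text
t: 15.75
ee_pos: [537.5, -184.6, 200.2]
orientation: [2.396, -2.009, -0.017]
ft_force: [0.3, 0.3, -0.0]
width: 17.8
```

>>> move_arm --motion '[[[0.12, 0.033, 0.064], [-0.034, 0, 0]], [[0.25, 0.07, 0.135], [-0.07, 0, 0]], [[0.36, 0.107, 0.2], [-0.103, 0, 0]], [[0.46, 0.15, 0.256], [-0.13, 0, 0]], [[0.524, 0.174, 0.295], [-0.15, 0, 0]]]'

```text
t: 16.38
ee_pos: [524.5, -266.6, 156.2]
orientation: [2.3, -1.929, -0.169]
ft_force: [-0.1, -0.2, -0.1]
width: 18.1
```

Run:
```python
from kin import *
c=cur(); print(c[0],c[1].as_matrix().round(3),c[2]['width'],c[2]['ft_force'])
w=np.load('pegw.npy'); off=np.array([w[3],w[1],w[2]]); print('foot',c[0]+c[1].apply(off))
im=snap('wrist','w9'); np.savez('w9.npz',K=im['camera_matrix'],m=im['mount'],p=c[0],r=c[1].as_matrix())
for n in ('tray','perch_clamp','peg_perch'): print(n,[(d['location'].round(),round(d['p'],2)) for d in ctrl.pinpoint('wrist',n)][:2])
snap('scene','s9'); snap('side','d9')
a=cv2.imread('pics/s9.png')[170:290,170:330]; b=cv2.imread('pics/d9.png')[240:400,300:460]
cv2.imwrite('pics/z9.png',np.hstack([cv2.resize(a,(480,360),interpolation=2),cv2.resize(b,(320,360),interpolation=2)]))
```

```text
[ 524.49290664 -266.59735395  156.18939273] [[ 0.174 -0.97  -0.172]
 [-0.985 -0.171 -0.031]
 [ 0.     0.174 -0.985]] 18.09924195323981 [-0.14501056 -0.16024822 -0.07570313]
foot [ 525.70846517 -265.92165602   97.82550531]Traceback (most recent call last):
  File "<stdin>", line 5, in <module>
AttributeError: 'list' object has no attribute 'round'. Did you mean: 'count'?
```

View pics/w9.png

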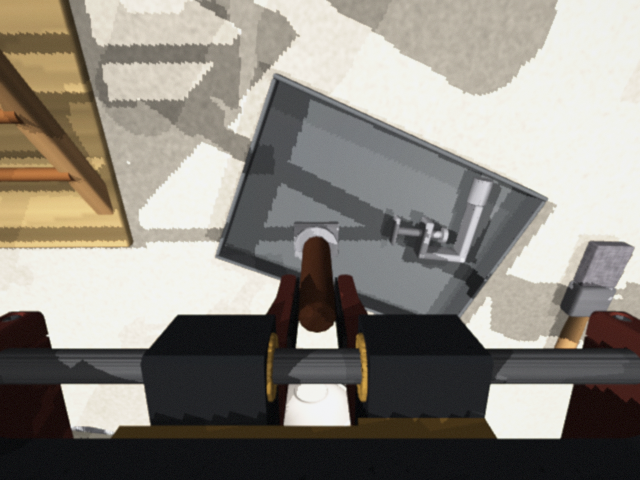

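Run:
```python
from kin import *
d=np.load('w9.npz')
def bp(u,z):
    C=d['r']@(d['m'][:3,3])+d['p']; v=d['r']@d['m'][:3,:3]@np.linalg.inv(d['K'])@np.r_[u,1.]; return (C+v*(z-C[2])/v[2])[:2].round(1)
for u in [(278,75),(547,198),(217,257)]: print(bp(u,30.))
print('clamp',bp((395,228),10.),bp((440,240),10.))
snap('scene','s9'); snap('side','d9')
a=cv2.imread('pics/s9.png')[170:290,170:330]; b=cv2.imread('pics/d9.png')[240:400,300:460]
cv2.imwrite('pics/z9.png',np.hstack([cv2.resize(a,(480,360),interpolation=2),cv2.resize(b,(320,360),interpolation=2)]))
```

```text
[ 627.8 -216.9]
[ 570.  -474.5]
[ 454.9 -177.2]
clamp [ 509.  -350.8] [ 504.  -400.8]
```

View pics/z9.png

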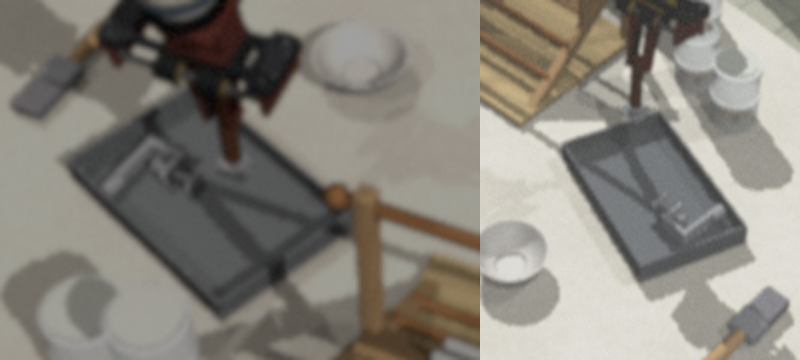

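>>> move_arm --motion '[[[0, -0.014, 0.08], [0, 0, 0]], [[0, -0.032, 0.18], [0, 0, 0]], [[0, -0.049, 0.28], [0, 0, 0]], [[0, -0.067, 0.38], [0, 0, 0]], [[0, -0.081, 0.46], [0, 0, 0]]]'

```text
t: 17.2
ee_pos: [524.7, -265.5, 85.5]
orientation: [2.302, -1.93, -0.168]
ft_force: [-1.0, -0.3, -0.7]
width: 18.1
```

>>> move_arm --motion '[[[0, -0.006, 0.035], [0, 0, 0]], [[0, -0.012, 0.07], [0, 0, 0]], [[0, -0.017, 0.095], [0, 0, 0]], [[0, -0.017, 0.095], [0, 0, 0]], [[0, -0.017, 0.095], [0, 0, 0]]]'

```text
t: 17.82
ee_pos: [525.3, -265.8, 72.7]
orientation: [2.302, -1.93, -0.166]
ft_force: [-0.3, -0.3, -0.4]
width: 18.5
```

Run:
```python
from kin import *
c=cur(); print(c[0],c[2]['width'],c[2]['ft_force'],c[2]['moment'])
w=np.load('pegw.npy'); off=np.array([w[3],w[1],w[2]]); print('foot',c[0]+c[1].apply(off))
snap('wrist','w10'); snap('side','d10')
b=cv2.imread('pics/d10.png')[260:380,340:460]; a=cv2.imread('pics/w10.png')[150:390,200:440]
cv2.imwrite('pics/z10.png',np.hstack([cv2.resize(a,(400,400),interpolation=2),cv2.resize(b,(400,400),interpolation=2)]))
```

```text
[ 525.28209255 -265.78552969   72.73858057] 18.504098559998326 [-0.3342904  -0.33881862 -0.37100436] [ 0.02521338 -0.09713156  0.00586125]
foot [ 526.64570234 -265.12508992   14.37778986]
```

View pics/z10.png

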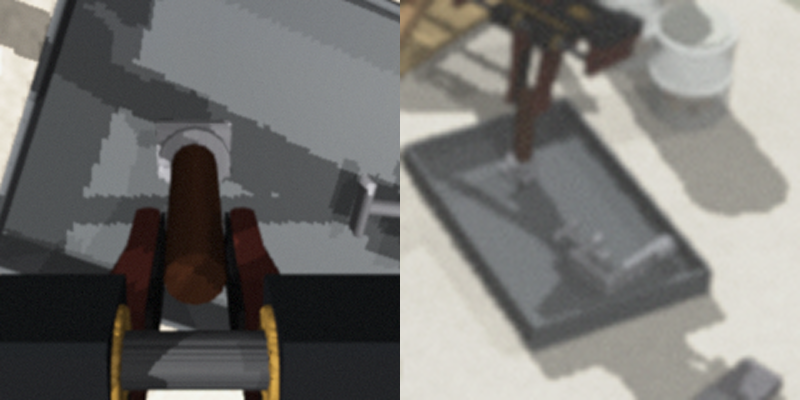

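>>> move_arm --motion '[[[0, -0.001, 0.008], [0, 0, 0]], [[0, -0.003, 0.016], [0, 0, 0]], [[0, -0.004, 0.024], [0, 0, 0]], [[0, -0.006, 0.032], [0, 0, 0]], [[0, -0.007, 0.04], [0, 0, 0]]]'

```text
t: 18.55
ee_pos: [525.1, -265.7, 66.2]
orientation: [2.302, -1.93, -0.167]
ft_force: [0.0, -0.0, -0.4]
width: 18.1
```

>>> move_arm --motion '[[[0, 0, 0.003], [0, 0, 0]], [[0, -0.001, 0.006], [0, 0, 0]], [[0, -0.002, 0.009], [0, 0, 0]], [[0, -0.002, 0.012], [0, 0, 0]], [[0, -0.002, 0.012], [0, 0, 0]]]'

```text
t: 19.18
ee_pos: [525.0, -265.7, 64.5]
orientation: [2.302, -1.93, -0.167]
ft_force: [0.2, 0.4, -0.3]
width: 18.2
```

>>> move_arm --motion '[[[0, 0, 0.002], [0, 0, 0]], [[0, -0.001, 0.004], [0, 0, 0]], [[0, -0.001, 0.006], [0, 0, 0]], [[0, -0.002, 0.01], [0, 0, 0]], [[0, -0.002, 0.01], [0, 0, 0]]]'

```text
t: 19.8
ee_pos: [525.1, -265.7, 62.9]
orientation: [2.302, -1.93, -0.167]
ft_force: [-0.2, 0.7, -0.5]
width: 18.4
```

>>> move_arm --motion '[[[0, 0, 0.002], [0, 0, 0]], [[0, -0.001, 0.004], [0, 0, 0]], [[0, -0.001, 0.006], [0, 0, 0]], [[0, -0.001, 0.008], [0, 0, 0]], [[0, -0.001, 0.008], [0, 0, 0]]]'

```text
t: 20.42
ee_pos: [525.0, -265.7, 61.8]
orientation: [2.302, -1.93, -0.167]
ft_force: [0.4, -0.3, -0.0]
width: 18.2
```

>>> move_arm --motion '[[[0, 0, 0.002], [0, 0, 0]], [[0, -0.001, 0.004], [0, 0, 0]], [[0, -0.001, 0.006], [0, 0, 0]], [[0, -0.001, 0.008], [0, 0, 0]], [[0, -0.001, 0.008], [0, 0, 0]]]'

```text
t: 21.05
ee_pos: [524.9, -265.7, 60.5]
orientation: [2.302, -1.93, -0.167]
ft_force: [-0.4, -0.5, -0.4]
width: 18.4
```

Run:
```python
from kin import *
c=cur(); print(c[0],c[2]['width'],c[2]['ft_force'],c[2]['moment'])
snap('wrist','w11')
a=cv2.imread('pics/w11.png')[170:350,240:400]
cv2.imwrite('pics/z11.png',cv2.resize(a,None,fx=3.3,fy=3.3,interpolation=2))
```

```text
[ 524.94136251 -265.71791927   60.51772899] 18.447077078349288 [-0.38762456 -0.49831711 -0.4394545 ] [ 0.05556025 -0.08714688 -0.02017452]
```

View pics/z11.png

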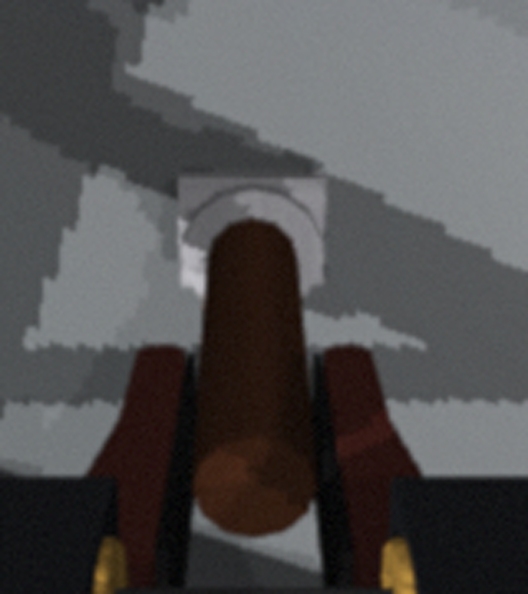

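>>> move_arm --motion '[[[0, 0, 0.002], [0, 0, 0]], [[0, -0.001, 0.004], [0, 0, 0]], [[0, -0.001, 0.006], [0, 0, 0]], [[0, -0.001, 0.008], [0, 0, 0]], [[0, -0.001, 0.008], [0, 0, 0]]]'

```text
t: 21.72
ee_pos: [524.9, -265.7, 59.3]
orientation: [2.302, -1.93, -0.167]
ft_force: [-0.5, 0.1, -0.5]
width: 18.1
```

>>> move_arm --motion '[[[0, 0, 0.002], [0, 0, 0]], [[0, -0.001, 0.004], [0, 0, 0]], [[0, -0.001, 0.006], [0, 0, 0]], [[0, -0.001, 0.006], [0, 0, 0]], [[0, -0.001, 0.006], [0, 0, 0]]]'

```text
t: 22.35
ee_pos: [524.9, -265.7, 58.4]
orientation: [2.302, -1.93, -0.167]
ft_force: [-0.3, -0.8, -0.8]
width: 18.4
```

>>> move_arm --motion '[[[0, 0, 0.002], [0, 0, 0]], [[0, -0.001, 0.004], [0, 0, 0]], [[0, -0.001, 0.006], [0, 0, 0]], [[0, -0.001, 0.006], [0, 0, 0]], [[0, -0.001, 0.006], [0, 0, 0]]]'

```text
t: 22.98
ee_pos: [524.9, -265.8, 57.6]
orientation: [2.302, -1.93, -0.166]
ft_force: [-0.6, 0.0, -0.9]
width: 18.2
```

>>> move_arm --motion '[[[0, 0, 0.002], [0, 0, 0]], [[0, -0.001, 0.004], [0, 0, 0]], [[0, -0.001, 0.006], [0, 0, 0]], [[0, -0.001, 0.006], [0, 0, 0]], [[0, -0.001, 0.006], [0, 0, 0]]]'

```text
t: 23.6
ee_pos: [525.1, -265.8, 57.3]
orientation: [2.302, -1.93, -0.166]
ft_force: [-0.8, 1.0, 6.6]
width: 18.4
```

>>> move_arm --motion '[[[0, 0, 0.002], [0, 0, 0]], [[0, 0, 0.003], [0, 0, 0]], [[0, 0, 0.003], [0, 0, 0]], [[0, 0, 0.003], [0, 0, 0]], [[0, 0, 0.003], [0, 0, 0]]]'

```text
t: 24.22
ee_pos: [525.2, -265.9, 57.3]
orientation: [2.302, -1.93, -0.165]
ft_force: [-1.5, 1.2, 8.1]
width: 17.7
```

Run:
```python
from kin import *
c=cur(); print(c[0],c[2]['width'],c[2]['ft_force'],c[2]['moment'])
for cam in('scene','side'):
  im=snap(cam,cam+'12')
  B=[526,-266,4]
  print(cam,proj(im,B),proj(im,np.add(B,[0,0,95])))
a=cv2.imread('pics/scene12.png')[190:270,210:290]; b=cv2.imread('pics/side12.png')[270:350,340:420]
cv2.imwrite('pics/z12.png',np.hstack([cv2.resize(a,(400,400),interpolation=2),cv2.resize(b,(400,400),interpolation=2)]))
```

```text
[ 525.19991728 -265.85844232   57.32173286] 17.728234063725168 [-1.47558563  1.18465091  8.11692316] [ 0.25682691  0.51488927 -0.07540225]
scene [251.08986425 247.39557857] [247.90956757 227.30040783]
side [375.53093428 315.23416214] [376.68245793 291.91914763]
```

View pics/z12.png

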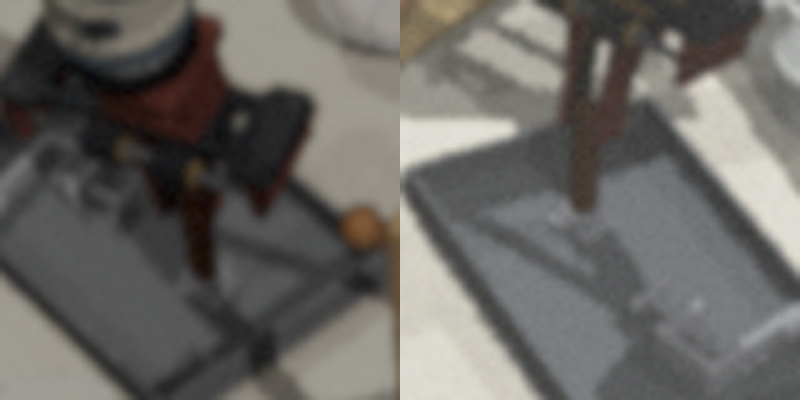

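>>> move_arm --motion '[[[0, 0, -0.003], [0, 0, 0]], [[0, 0, -0.003], [0, 0, 0]], [[0, 0, -0.003], [0, 0, 0]], [[0, 0, -0.003], [0, 0, 0]], [[0, 0, -0.003], [0, 0, 0]]]' --gripper 0.7

```text
t: 24.95
ee_pos: [524.9, -265.7, 56.5]
orientation: [2.302, -1.93, -0.167]
ft_force: [0.1, 0.3, -0.2]
width: 61.1
```

Run:
```python
from kin import *
c=cur(); print(c[0],c[2]['width'],c[2]['ft_force'],c[1].inv().apply([0,0,1]))
snap('wrist','w13')
```

```text
[ 524.85718556 -265.72228768   56.49840858] 61.08321564933645 [ 0.13507791  0.25853581 -0.23870013] [ 7.43163738e-04  1.72467943e-01 -9.85014851e-01]
```

View pics/w13.png

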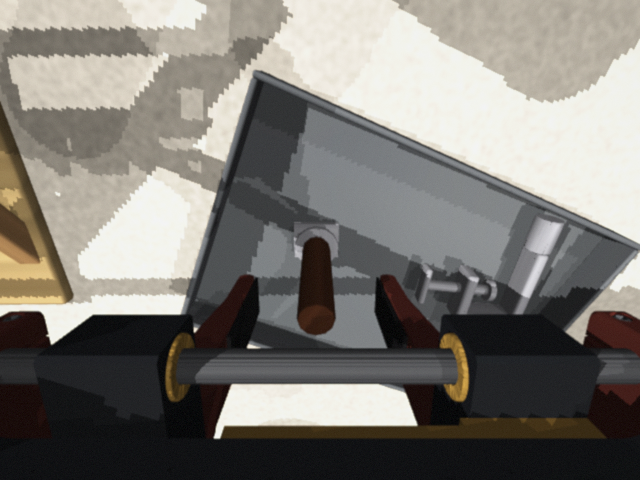

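>>> move_arm --motion '[[[0, 0.01, -0.06], [0, 0, 0]], [[0, 0.026, -0.15], [0, 0, 0]], [[0, 0.052, -0.3], [0, 0, 0]], [[0, 0.082, -0.47], [0, 0, 0]], [[0, 0.112, -0.64], [0, 0, 0]]]'

```text
t: 25.62
ee_pos: [525.1, -265.8, 156.1]
orientation: [2.302, -1.93, -0.165]
ft_force: [0.0, 0.1, 0.4]
width: 61.3
```

>>> move_arm --motion '[[[0, 0.03, -0.16], [0, 0, 0]], [[0, 0.055, -0.32], [0, 0, 0]], [[0, 0.075, -0.44], [0, 0, 0]], [[0, 0.085, -0.5], [0, 0, 0]], [[0, 0.085, -0.5], [0, 0, 0]]]'

```text
t: 26.25
ee_pos: [525.4, -265.6, 230.7]
orientation: [2.302, -1.93, -0.165]
ft_force: [-0.0, 0.8, -0.8]
width: 61.3
```

Run:
```python
from kin import *
c=cur(); print(c[0],c[2]['ft_force'],c[2]['t'])
for cam in('scene','side','wrist'): snap(cam,cam+'14')
a=cv2.imread('pics/scene14.png')[150:310,150:350]; b=cv2.imread('pics/wrist14.png')
cv2.imwrite('pics/z14.png',np.hstack([cv2.resize(a,(400,320),interpolation=2),cv2.resize(b,(400,320),interpolation=2)]))
for cam in('scene','wrist','side'): print(cam,[(np.round(d['location']),round(d['p'],2)) for d in ctrl.pinpoint(cam,'peg_perch')])
```

```text
[ 525.39656189 -265.60819407  230.66634049] [-0.03072387  0.77497784 -0.79482453] 26.25
scene [(array([ 528., -263.,    7.]), 0.6), (array([316., 479.,  25.]), 0.6)]
wrist [(array([ 523., -260.,    3.]), 0.71)]
side [(array([311., 474.,  25.]), 0.69), (array([ 527., -266.,    1.]), 0.61)]
```

View pics/z14.png

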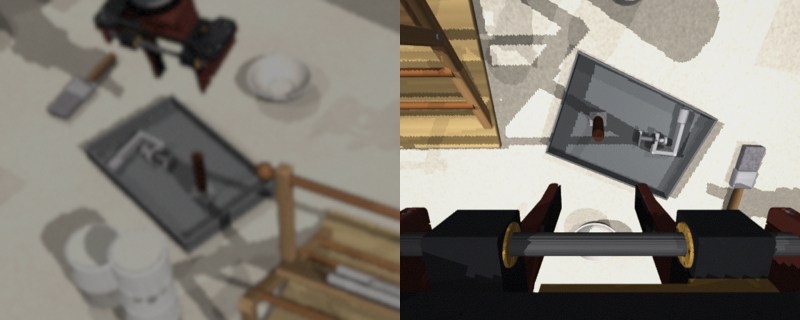

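View pics/side14.png

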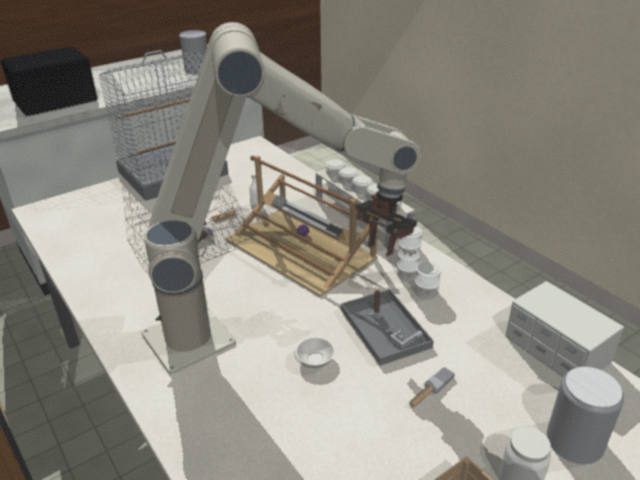

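The perch stands upright in the tray's free half (side image, about (377,300)). The clamp and the other things look unmoved, and the gripper is clear.

```bash
python3 -c "
from workcell import ctrl
print(ctrl.close_job())"
```

```text
the job is handed in; nothing more can be done
None
```

The peg perch is off the gym and standing upright on its steel foot in the free half of the drip tray. I handed the job in at about 26 s of the 54 s allowed.

- **What I did:** I gripped the smaller, mounted perch by its dowel from under the bar. I slid it about 190 mm to the open end and checked in the wrist image that the foot was clear of the lips. Then I lifted it out square to the slope and lowered it onto the tray floor until the force read 6.6–8 N before opening the gripper.
- **Last checks:** All three cameras find it at about (526, -264) in the tray, and the pictures show it upright. The gripper is well clear, the force is near zero, and the clamp and the other things look unmoved.
- **What disagreed:** My first approach angle ran close to the wrist joint's limit, so I regripped the plan at 26° instead of 35°. The tray floor came about 4 mm lower than my picture-based estimate, so I found it by small downward steps on the force reading.

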